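# Lock the ukulele mould with its ball-lock pin

## Robot

A 6-joint arm with a two-finger parallel gripper is mounted at the origin on the work surface. World frame = base frame: x ahead of the robot, y to its left, z up, the work surface at z = 0. Lengths are in m, angles in degrees, forces in N, time in s.
With the tool pointing down it reaches from about 0.275 to 1 m from the base axis. Payload 8.4 kg.
Tool frame: the origin (TCP) lies midway between the tips of the shut fingers; the grasp point (between the pads) lies 19 mm behind it; y points along the fingers, z is the direction in which the jaws open and shut, and the axes are right-handed (so a half turn about y gives the same grasp; the last joint's range is limited). The gripper opens to 85 mm and grips with 20 to 120 N. Pads are 22 mm wide; open, the fingers measure 114 mm over their backs; the gripper's body (76 mm by 85 mm) begins 54 mm behind the grasp point. The pads swing forward as they close: fully open they stand 13 mm farther back than shut.
Start: joints at [75.894, 20.225, 93.587, -0, 66.188, -0.138], TCP at [0.151, 0.607, 0.231] pointing down, gripper open.
Joint ranges: [-150.9, 150.9], [-52.94, 120.26], [3.33, 152.33], [-74.26, 254.26], [0, 154.13], [-172.89, 172.89]. Speed limits (degrees/s): [127.2, 127.2, 159.86, 180, 180, 180].

## Interface

Orientations are given as a 3x3 rotation matrix whose columns are the frame's x, y, z axes.
In Python, from station import ctrl, imaging gives the robot as it stands. The module is installed in compiled form; this text tells all that it offers.
- The arm moves only by the tool step_arm, never from a script. Its argument "increments" is one flat list of numbers, 5 for each row, row after row: the finger opening in cm, from 0 to 8.54, then the shift along the world's x, y, z in cm, then the turn about the world's z in rad. A call has 1 to 5 rows; each row is the pose to reach, as a shift and turn from the pose commanded when the call began; what a row does not reach only later rows make up. A row lasts 1/8 s, in which the tool goes at most 62.5 mm and 10.7 degrees, less where a joint would pass 70% of its speed; a pose out of reach is approached as far as the arm can. A call with a gripper value outside its range is refused whole. The fingers move at their own pace and stop on an object; the grip force is fixed at half the most. Time passes only in rows, so rows that repeat a pose let the fingers close. It gives the time, the measured TCP pose, the force and the opening at its end, in the units of the state.
- ctrl.get_obs(): the state, without advancing time (a new reading comes with each control period).
- imaging.grab_frame(name): name is "scene" or "top" or "wrist"; returns (picture, depth): 384x512x3 uint8, blue, green, red; 384x512 float32, m along the optical axis (not along the pixel's ray), 0 where there is no reading.
- imaging.camera_info(name): a dict with "intrinsics" (3x3 intrinsics, pixels), "distortion" ([k1, k2, p1, p2, k3] as OpenCV has them; the pictures are not rectified), "extrinsics" (4x4, takes a point from camera to world coordinates); the wrist camera has in their place "T_tool_cam" (4x4, takes a point from camera to tool coordinates, whose origin is the TCP and whose axes are the tool frame's). Camera axes: x right, y up, looking along -z (the intrinsics and any distortion apply to the point x, -y, -z); pixel columns grow to the right and rows downward; lengths in m; the calibration is good to about 2 mm. A picture is of the moment at which its call begins: read the wrist's pose just before it. camera_info takes no time and is no camera call.
- ctrl.job_done(): hands the job in, once; it reports no verdict.
The state is a dict: "t": time; "qpos": joint angles; "qvel": joint speeds; "joint_torque": joint torques, N m; "ee_pos": TCP position; "orientation": TCP orientation; "wrist_force": force on the tool from outside, world axes, zero at the start; "wrist_torque": the same for the moment, N m; "width": finger opening in m.
Only numpy, scipy, OpenCV 4.12 (cv2) and the standard library are available. Lean on these libraries where they do the work, as an engineer would, in place of code of your own. Each camera call takes 0.05 s, during which the arm holds its last target.

## Task

Lock the two halves of the ukulele mould together: swing the hinged locking bar fully down into the steel fork, then take the quick-release pin from its wooden rest and, keeping its red thumb button pressed in, slide it from the robot's side through the holes of the fork and bar until its collar sits flush against the fork. Then let go so that the button springs out and the pin stays locked in place. Feel your way in: never force the pin (under 15 N of contact against the lock, or its slotted setting may shift), press the bar with less than 25 N, and leave the other things on the bench where they are.

Things in the scene. Friction and masses are not known exactly. Their poses are not given: they have to be found in the camera images.
- mould: Two-part laminated wooden ukulele mould, 320 x 236 x 50 mm, fixed flat on the bench. Its seam runs along its x, away from the robot; y to its left. Origin on the bench below the lock's near face, on the seam. A steel lock stands on its top at the near end, across the seam: a fork on the right half (y < 0), the locking bar's hinge on the left half.
- lock (a point): Nominal centre of the fork's near hole, on the near face, 78 mm above the bench; axes as the mould, holes along x. The whole lock (fork, hinge, bar) is screwed down through slots and really sits up to 6 mm either way along y from its nominal place (x and height are true): find the hole by feel. The fork's holes are 11 mm wide.
- fork_far (a point): Nominal centre of the fork's far hole, on the far face, 24 mm along x from lock. The fork is two upright steel plates 5 mm thick (near face to near face 19 mm), 26 mm wide in y, reaching 12 mm above the holes' centres. The shut bar lies between them.
- bar_pivot (a point): Nominal middle of the bar's hinge pin, which lies along x (axes as the mould); 60 mm to +y, 12 mm in x and 1.2 mm down from lock. Shut, the bar (8 mm thick in x, 22 mm high) runs from here to -y and ends in a flat 26 x 26 mm thumb tab: tab centre 97 mm from the pivot, its top face 11 mm above the pivot.
- bar (a joint): Angle of the locking bar, rad: 0 = fully down in the fork on its rubber stop; starts 0.5 to 1.2 open (tab end lifted, swinging over towards +y) and stays where left; 1 to 3 N at the tab moves it. Its 12 mm hole is 60 mm from the pivot and, shut, hangs 1.2 mm lower than the fork's holes: the pin's tapered nose lifts it in line with a few N.
- pin_rest: Wooden rest, foot 66 x 80 mm, fixed to the bench; origin at the centre of its underside. The pin lies level in an open notch of its upright (22 mm thick along the pin, top 42 mm above the bench), axis 40 mm above the bench, along the rest's x, nose to +x. Lift it straight up.
- pin_head (a point): Point on the pin's axis between finger flange and button; x to the nose. Aluminium finger flange 42 mm diameter from 0 to 7 mm. Red thumb button 34 mm diameter behind it (-x), face at -11 mm out, -7 mm pressed. To hold it pressed, pinch the head lengthwise: one finger on the button, one on the flange's nose side above the neck, fingertips 7 to 10 mm above the axis.
- pin_neck (a point): Middle of the pin's bare neck, 20 mm along x from pin_head: 12 mm diameter, 26 mm long, from the finger flange to the collar (18 mm diameter, 4 mm thick). The finger behind the flange stays in this space, above the neck, when the pin is home.
- pin: Ball-lock pin, 110 to 160 g. Origin: centre of the collar's nose-side face, the one that comes flush with the fork (then at x = 0 of lock), 37 mm from pin_head; x to the nose. Steel shank 10 mm diameter from 0 to 30 mm, then a nose tapering to 7.6 mm diameter at 38 mm.
- pin_button (a joint): Travel of the thumb button, m: 0 = sprung out, 0.004 = fully in; spring 3 N at first, 8 N fully in. Out, two balls stand 14 mm across the shank, 25.5 to 29.5 mm along x from the collar face (just beyond the fork when home); pressed beyond 0.003 they lie inside it. They come out only with the collar within about 1.5 mm of the fork.
- glue: Bystander: white glue bottle with orange cap, 52 mm diameter, 150 mm tall; origin at the centre of its underside. Leave it.
- spool_clamp: Bystander: upright wooden spool clamp, 38 mm diameter, 118 mm tall; origin at the centre of its underside. Leave it.
- scraper_driver: Bystander: wooden-handled screwdriver lying on the bench, 190 mm long; origin near its middle, x along it. Leave it.
There are look-alikes about, which are no part of the job. What is shaped like the pin but orange or turquoise is not meant.

How it is judged (in metres and radians):
On the way, in this order (a step that is already met when the one before it is completed fails the run):
1. the locking bar is fully down in the fork (value of joint bar below 0.06 rad), for 0.2 s.
2. the pin enters the fork's hole with its button held in (value of joint bar below 0.06 rad and value of joint pin_button above 0.003 m and x of pin in the frame of lock between -0.033 and 0.003 m and y of pin in the frame of lock between -0.008 and 0.008 m and z of pin in the frame of lock between -0.004 and 0.004 m and angle between the x axis of pin and the x axis of lock, either way round below 0.08 rad), for 0.05 s.
3. the collar is flush with the fork, the button still held in (value of joint pin_button above 0.003 m and value of joint bar below 0.06 rad and x of pin in the frame of lock between -0.002 and 0.003 m and y of pin in the frame of lock between -0.008 and 0.008 m and z of pin in the frame of lock between -0.004 and 0.004 m and angle between the x axis of pin and the x axis of lock, either way round below 0.08 rad), for 0.1 s.
At the end, for the whole second after the job is handed in: Bar down (within 0.06 rad), pin through fork and bar with its collar within 2 mm of the fork's near face and its axis in line with the holes, button sprung out (less than 1 mm in), everything at rest and let go (value of joint bar below 0.06 rad and x of pin in the frame of lock between -0.002 and 0.003 m and y of pin in the frame of lock between -0.008 and 0.008 m and z of pin in the frame of lock between -0.004 and 0.004 m and angle between the x axis of pin and the x axis of lock, either way round below 0.08 rad and value of joint pin_button below 0.001 m and linear speed of pin below 0.02 m/s and velocity of joint pin_button below 0.01 m/s); the robot touches nothing.
It fails at once if the pin is forced against the lock or mould (more than 15 N) (contact force between mould and pin above 15 N).
It fails at once if the robot presses the bar, lock or mould with more than 25 N (contact force between any of the fingers, the arm and mould above 25 N).
It fails at once if a bystander is moved more than 20 mm (distance of any of glue, spool_clamp, scraper_driver from where it was at the start of the episode above 0.02 m).
It also fails if it takes over 72 s, if anything falls off the work surface, if the arm or the gripper's body presses on something with over 40 N, if the wrist force passes 120 N, or if a joint passes its speed limit or range.

## Working session

There is one attempt and no reset: what is moved stays moved. The work goes in short steps, Python scripts to look and compute and a tool call to move; the robot and the scene stay as the last step left them, time stands still between calls to the robot, and variables do not carry over. Pictures are saved under pics/ and viewed, and the job is handed in when it is done.

Besides the shell and the picture viewer there is one more tool, called after "Request:" by a JSON object that holds its "method" and its "body", one argument or row to a line. step_arm: Moves the arm, as the interface text tells. Its arguments: {"type":"object","properties":{"increments":{"type":"array","items":{"type":"number"}}},"required":["increments"]}

```bash
mkdir -p pics
cat > h.py <<'E'
import numpy as np, cv2
from station import ctrl, imaging
def save(img,n):
    cv2.imwrite('pics/'+n+'.png',img)
def shot(n,tag):
    o=ctrl.get_obs(); img,d=imaging.grab_frame(n); np.savez('pics/%s_%s.npz'%(n,tag),img=img,d=d,p=np.array(o['ee_pos']),R=np.array(o['orientation']).reshape(3,3))
    save(img,n+'_'+tag); return img,d,o
def T(n,o=None,p=None,R=None):
    i=imaging.camera_info(n)
    if n=='wrist':
        A=np.eye(4);A[:3,:3]=R;A[:3,3]=p
        return A@np.array(i['T_tool_cam'])
    return np.array(i['extrinsics'])
def ray(n,uv,p=None,R=None):
    i=imaging.camera_info(n);K=np.array(i['intrinsics']);D=np.array(i['distortion'],float)
    q=cv2.undistortPoints(np.array(uv,float).reshape(-1,1,2),K,D).reshape(-1,2)
    E=T(n,p=p,R=R)
    d=np.c_[q[:,0],-q[:,1],-np.ones(len(q))]
    return E[:3,3],d@E[:3,:3].T   # dirs per unit depth
def plane(n,uv,z,p=None,R=None):
    o,d=ray(n,uv,p,R); return o+d*((z-o[2])/d[:,2])[:,None]
def pts(n,uv,depth,p=None,R=None):
    o,d=ray(n,uv,p,R); uv=np.round(np.array(uv)).astype(int).reshape(-1,2)
    return o+d*depth[uv[:,1],uv[:,0]][:,None]
def proj(n,X,p=None,R=None):
    i=imaging.camera_info(n);E=np.linalg.inv(T(n,p=p,R=R))
    c=np.array(X,float).reshape(-1,3)@E[:3,:3].T+E[:3,3]
    c=c*[1,-1,-1]
    return cv2.projectPoints(c,np.zeros(3),np.zeros(3),np.array(i['intrinsics']),np.array(i['distortion'],float))[0].reshape(-1,2)
E
python3 - <<'E'
from h import *
for n in['scene','top','wrist']:
    img,d,o=shot(n,'0'); i=imaging.camera_info(n); print(n,{k:np.round(np.array(v),3).tolist() for k,v in i.items()}); 
print(o)
E
```

```text
scene {'intrinsics': [[423.306, 0.0, 243.114], [0.0, 423.306, 196.164], [0.0, 0.0, 1.0]], 'distortion': [-0.031, 0.0, 0.0, 0.0, 0.0], 'extrinsics': [[0.877, -0.317, 0.36, 0.951], [0.479, 0.612, -0.63, -0.695], [-0.021, 0.725, 0.688, 0.841], [0.0, 0.0, 0.0, 1.0]]}
top {'intrinsics': [[411.638, 0.0, 250.925], [0.0, 411.638, 182.611], [0.0, 0.0, 1.0]], 'distortion': [-0.083, 0.0, 0.0, 0.0, 0.0], 'extrinsics': [[-0.025, 0.996, -0.087, 0.439], [-1.0, -0.026, -0.005, -0.017], [-0.007, 0.087, 0.996, 1.306], [0.0, 0.0, 0.0, 1.0]]}
wrist {'intrinsics': [[272.733, 0.0, 259.692], [0.0, 272.733, 188.752], [0.0, 0.0, 1.0]], 'distortion': [-0.008, 0.0, 0.0, 0.0, 0.0], 'T_tool_cam': [[0.0, -0.949, -0.316, -0.082], [-0.0, 0.316, -0.949, -0.144], [1.0, 0.0, 0.0, 0.0], [0.0, 0.0, 0.0, 1.0]]}
{'t': 0.1, 'qpos': array([ 7.58939427e+01,  2.02588221e+01,  9.36256284e+01,  7.85425234e-04,
        6.61886333e+01, -1.37208576e-01]), 'qvel': array([-0.01824193, -0.07288547, -0.1727202 ,  0.09877503,  0.01638774,
       -0.02672117]), 'joint_torque': array([-5.27059747e-04, -6.06354547e+01, -3.42822468e+01, -6.38267193e-05,
        3.96814532e-03, -1.73069571e-05]), 'ee_pos': array([0.15075676, 0.60609169, 0.23062737]), 'orientation': array([[ 9.70425773e-01, -3.23037729e-04,  2.41399490e-01],
       [-2.41399706e-01, -1.23403314e-03,  9.70424989e-01],
       [-1.55889138e-05, -9.99999186e-01, -1.27551878e-03]]), 'wrist_force': array([ 0.27043994, -0.28736176,  0.54157469]), 'wrist_torque': array([-0.00963693,  0.04321746, -0.01636076]), 'width': 0.08537237244146186}
```

View pics/scene_0.png

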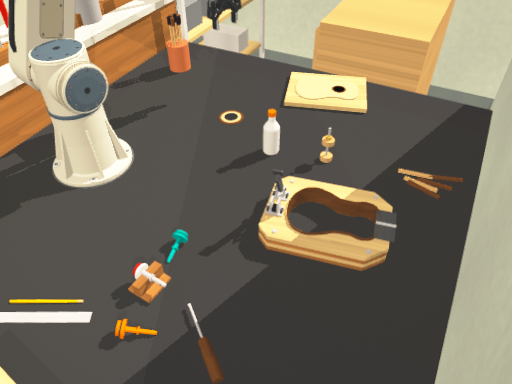

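View pics/top_0.png

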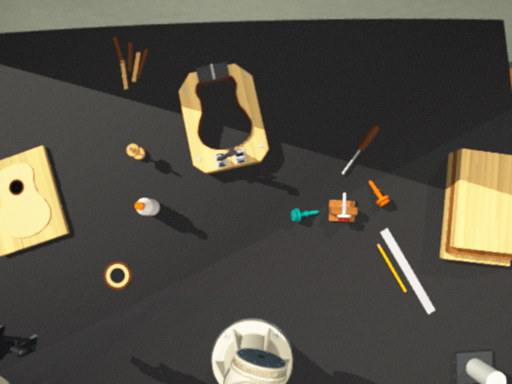

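View pics/wrist_0.png

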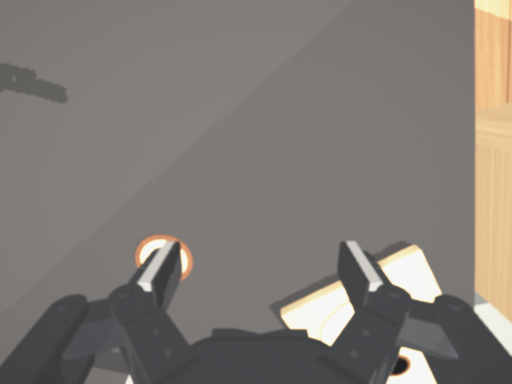

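The scene picture shows the mould near (325,222) with the lock at (277,198), and the pin rest at (150,280) with the red-buttoned pin. In the top picture the lock is at (232,158), the rest at (343,210), the glue at (148,207) and the clamp at (136,152). I'll zoom in.

Run:
```python
from h import *
f=np.load('pics/top_0.npz'); g=np.load('pics/scene_0.npz')
def crop(im,x,y,w,h,s): return cv2.resize(im[y:y+h,x:x+w],None,fx=s,fy=s,interpolation=cv2.INTER_CUBIC)
save(np.hstack([crop(f['img'],192,128,80,60,5),crop(f['img'],310,180,80,60,5)]),'z1')
save(np.hstack([crop(g['img'],240,160,80,60,5),crop(g['img'],115,250,80,60,5)]),'z2')
```

```text
(no output)
```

View pics/z1.png

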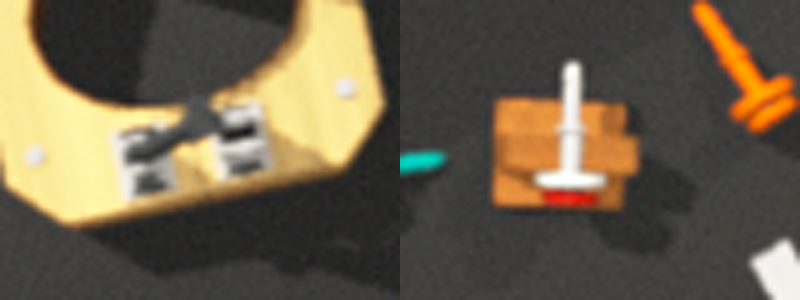

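View pics/z2.png

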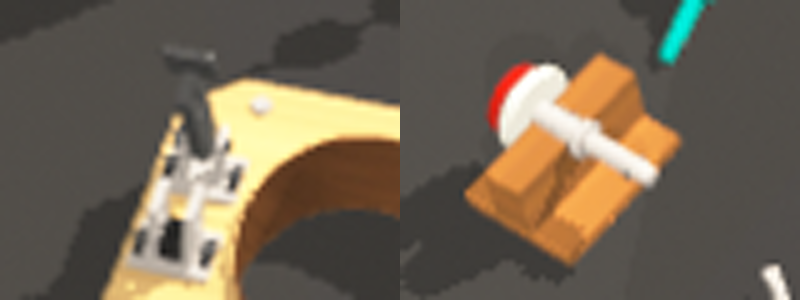

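Run:
```python
from h import *
f=np.load('pics/top_0.npz'); img=f['img']; g=np.load('pics/scene_0.npz')
# pin z1 right crop: origin 310,180 scale 5
P=lambda x,y:[310+(x-400)/5,180+y/5]
print('head/btn,nose',plane('top',[P(570,180),P(570,197),P(572,65),P(571,130)],0.04))
L=lambda x,y:[192+x/5,128+y/5]
print('near end edge',plane('top',[L(70,225),L(340,168)],0.05))
print('bolts',plane('top',[L(35,155),L(345,88)],0.05))
print('fork,hinge tops', pts('top',[L(240,140),L(150,170),L(200,110)],f['d']))
hsv=cv2.cvtColor(img,cv2.COLOR_BGR2HSV)
m=cv2.inRange(hsv,(15,60,120),(35,255,255)); m[:, :175]=0; m[:,275:]=0; m[180:]=0
c=max(cv2.findContours(m,0,2)[0],key=cv2.contourArea); r=cv2.minAreaRect(c); print(r)
b=cv2.boxPoints(r); print(plane('top',b,0.05))
print('glue,clamp',plane('top',[[148,207],[136,152]],0.13)[:, :2],'driver',plane('top',[[375,128],[345,172]],0.01)[:,:2])
o,_=ray('scene',[[0,0]])
```

```text
head/btn,nose [[ 0.43960085 -0.29497592  0.04      ]
 [ 0.42917646 -0.29453911  0.04      ]
 [ 0.51040316 -0.29927617  0.04      ]
 [ 0.47031084 -0.29690337  0.04      ]]
near end edge [[ 0.58252383  0.12600636  0.05      ]
 [ 0.61343377 -0.04095235  0.05      ]]
bolts [[ 0.62657928  0.14701236  0.05      ]
 [ 0.66321402 -0.04541748  0.05      ]]
fork,hinge tops [[0.62570048 0.01888633 0.09406132]
 [0.61094809 0.07377697 0.08110142]
 [0.63109599 0.03844566 0.17273101]]
((222.18438720703125, 117.75066375732422), (101.97518157958984, 78.12947845458984), 78.11134338378906)
[[ 0.89480344  0.22530084  0.05      ]
 [ 0.94004133 -0.01808603  0.05      ]
 [ 0.61877729 -0.07472453  0.05      ]
 [ 0.57514231  0.16172787  0.05      ]]
glue,clamp [[0.47960236 0.28584998]
 [0.64049189 0.32075603]] driver [[ 0.71890786 -0.41527677]
 [ 0.57881731 -0.31089787]]
```

Request:
{"method": "step_arm", "body": {
  "increments": [3,37,-57.6,0,-1.15,3,37,-57.6,0,-1.15,3,37,-57.6,0,-1.15,3,37,-57.6,0,-1.15,3,37,-57.6,0,-1.15]
}}

```text
t: 0.78
ee_pos: [0.3204, 0.3418, 0.2313]
orientation: [[0.374, 0.0, 0.927], [-0.927, 0.0, 0.374], [-0.0, -1.0, 0.0]]
wrist_force: [1.0, 0.0, 0.2]
width: 0.0302
```

Run:
```python
from h import *
o=ctrl.get_obs();print(o['ee_pos'],o['t'],o['qpos'],o['orientation'])
```

```text
[0.32043273 0.34183698 0.23130472] 0.775 [ 4.66732424e+01  6.09006114e+00  1.12074985e+02 -8.59816241e-03
  6.18167175e+01  2.46865066e+01] [[ 3.74457638e-01  3.14622221e-04  9.27243969e-01]
 [-9.27244022e-01  1.40781107e-04  3.74457612e-01]
 [-1.27257469e-05 -9.99999941e-01  3.44448134e-04]]
```

Request:
{"method": "step_arm", "body": {
  "increments": [3,20,-31.2,0,-0.2,3,20,-31.2,0,-0.2,3,20,-31.2,0,-0.2,3,20,-31.2,0,-0.2,3,20,-31.2,0,-0.2]
}}

```text
t: 1.4
ee_pos: [0.4892, 0.0786, 0.2314]
orientation: [[0.188, 0.0, 0.982], [-0.982, 0.0, 0.188], [-0.0, -1.0, 0.0]]
wrist_force: [1.0, 1.2, 0.2]
width: 0.0302
```

Request:
{"method": "step_arm", "body": {
  "increments": [3,0,0,0,0,3,0,0,0,0]
}}

```text
t: 1.65
ee_pos: [0.488, 0.0803, 0.2309]
orientation: [[0.187, -0.001, 0.982], [-0.982, 0.0, 0.187], [-0.0, -1.0, -0.001]]
wrist_force: [-0.4, 0.7, -0.7]
width: 0.0304
```

Run:
```python
from h import *
img,d,o=shot('wrist','1');print(o['ee_pos'],o['t'],o['qpos'],o['orientation'])
```

```text
[0.48798055 0.08033964 0.23094883] 1.65 [ 9.16175090e+00  8.58435566e+00  1.09188276e+02  2.21730822e-02
  6.22859005e+01 -1.63189669e+00] [[ 1.87095243e-01 -1.06305819e-03  9.82341203e-01]
 [-9.82341708e-01  1.75574519e-04  1.87095530e-01]
 [-3.71367520e-04 -9.99999420e-01 -1.01143725e-03]]
```

View pics/wrist_1.png

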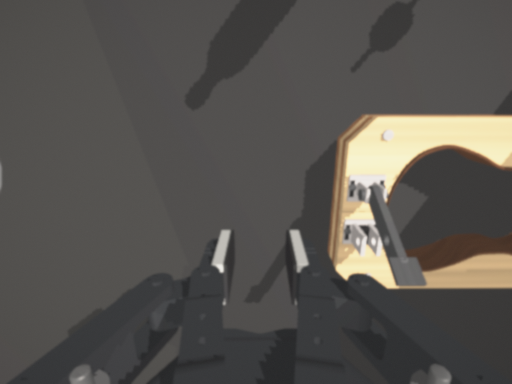

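The wrist view shows the hinge at (368,190), the fork's two plates at (362,237), the bar tab at (407,270). I'll make a height map from the depth.

Run:
```python
from h import *
f=np.load('pics/wrist_1.npz');img,d,p,R=f['img'],f['d'],f['p'],f['R']
save(cv2.resize(img[100:300,310:450],None,fx=4,fy=4,interpolation=cv2.INTER_CUBIC)[:600*800//600,:],'z3')
uv=np.array([(u,v) for v in range(100,300) for u in range(310,512)])
X=pts('wrist',uv,d,p,R); 
# mould edges at z=0.05: classify top wood
top=np.abs(X[:,2]-0.05)<0.004
print('z wood median',np.median(X[top,2]), 'bench', )
mask=np.zeros(img.shape[:2],np.uint8); mask[uv[top][:,1],uv[top][:,0]]=255
# far-left outline: top (y+) edge
e=[]
for u in range(400,505,5):
    c=np.where(mask[:,u])[0]; 
    if len(c): e.append((u,c.min()-.5))
E=plane('wrist',e,0.05,p,R); q=np.polyfit(E[:,0],E[:,1],1); print('left edge yaw',np.degrees(np.arctan(q[0])),'resid',np.std(E[:,1]-np.polyval(q,E[:,0])))
e=[]
for v in range(160,262,4):
    c=np.where(mask[v])[0]
    if len(c): e.append((c.min()-.5,v))
E2=plane('wrist',e,0.05,p,R); q2=np.polyfit(E2[:,1],E2[:,0],1); r=E2[:,0]-np.polyval(q2,E2[:,1]); ok=abs(r)<.002;q2=np.polyfit(E2[ok,1],E2[ok,0],1);print('near edge yaw',-np.degrees(np.arctan(q2[0])),ok.sum(),len(ok))
print(q,q2)
for z0,z1 in[(.084,.095),(.062,.084),(.1,.2)]:
    s=(X[:,2]>z0)&(X[:,2]<z1); print(z0,s.sum(),X[s].min(0),X[s].max(0),X[s].mean(0))
```

```text
z wood median 0.0508798162211655 bench
left edge yaw 10.365598481878692 resid 0.0003329107512556285
near edge yaw 10.94346257913965 26 26
[0.18291377 0.0545704 ] [-0.19335646  0.60870041]
0.084 503 [0.60498212 0.00820937 0.08400735] [0.64641844 0.09192923 0.09498463] [0.62465104 0.05019218 0.08873249]
0.062 682 [0.60351531 0.00668605 0.06204581] [0.64373967 0.09294103 0.08396959] [0.6244644  0.04831049 0.07429214]
0.1 1837 [0.61447051 0.03046593 0.10020789] [0.64232137 0.08131426 0.17949065] [0.62556644 0.05044767 0.14722368]
```

View pics/z3.png

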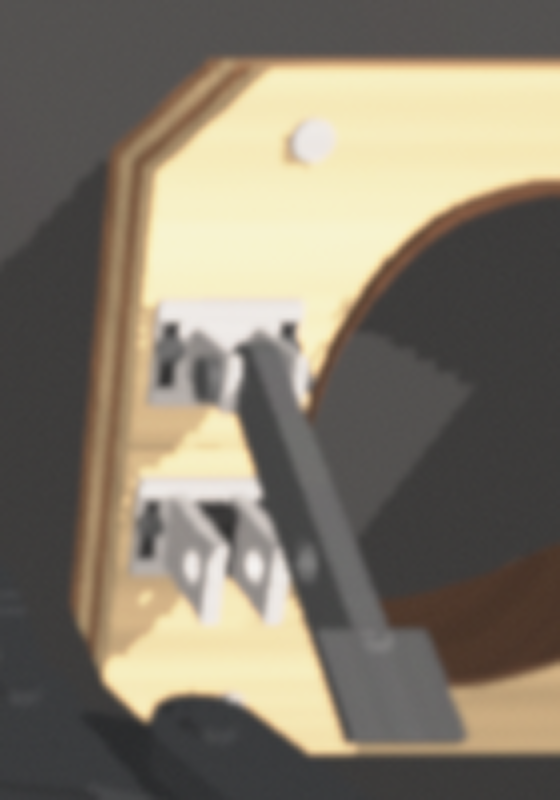

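Run:
```python
from h import *
f=np.load('pics/wrist_1.npz');img,d,p,R=f['img'],f['d'],f['p'],f['R']
H=plane('wrist',[[358.25,241.75],[373.75,242]],0.078,p,R);print('holes',H, np.degrees(np.arctan2(H[1,1]-H[0,1],H[1,0]-H[0,0])),np.linalg.norm(H[1]-H[0]))
uv=np.array([(u,v) for v in range(170,300) for u in range(330,440)])
X=pts('wrist',uv,d,p,R)
a=np.radians(10.6); ex=np.array([np.cos(a),np.sin(a)]); ey=np.array([-ex[1],ex[0]])
xy=np.c_[X[:,:2]@ex,X[:,:2]@ey]
print('hole in rotated', H[:,:2]@ex,H[:,:2]@ey)
s=(X[:,2]>.086)&(X[:,2]<.095)&(xy[:,1]<-.068); print(s.sum())
s2=(X[:,2]>.06)&(X[:,2]<.1)
for y0 in np.arange(-.13,0,.006):
    k=s2&(xy[:,1]>y0)&(xy[:,1]<=y0+.006)
    if k.sum(): print(round(y0,3),k.sum(),np.round([xy[k,0].min(),xy[k,0].max(),X[k,2].max()],4))
# edges of mould seam: near bolts etc
b=X[X[:,2]>.1]; c=b.mean(0); u=np.linalg.svd(b-c,full_matrices=False)[2]; print('bar axis',c,u[0],c[:2]@ex,c[:2]@ey)
t=X[X[:,2]>.165]; print('tab',t.mean(0),t[:,:2].mean(0)@ex,t[:,:2].mean(0)@ey, t[:,2].max())
```

```text
holes [[0.62219921 0.01879491 0.078     ]
 [0.64102741 0.02201199 0.078     ]] 9.696198232524981 0.0191010716520726
hole in rotated [0.61503895 0.63413764] [-0.0959802 -0.0962815]
230
-0.112 23 [0.6134 0.6366 0.0918]
-0.106 134 [0.6131 0.6379 0.0916]
-0.1 140 [0.613  0.6383 0.0917]
-0.094 130 [0.6128 0.6372 0.092 ]
-0.088 173 [0.6132 0.6356 0.0922]
-0.082 93 [0.6132 0.6378 0.0918]
-0.064 2 [0.6218 0.6222 0.0998]
-0.058 16 [0.6211 0.6219 0.0998]
-0.052 39 [0.621  0.6221 0.0999]
-0.046 55 [0.6091 0.622  0.0993]
-0.04 127 [0.6088 0.6406 0.1   ]
-0.034 192 [0.6089 0.6402 0.0989]
-0.028 163 [0.6088 0.6365 0.0893]
bar axis [0.58010412 0.07253385 0.20950445] [ 0.5541863  -0.26904876 -0.78771207] 0.5835475440837621 -0.03541484940774328
tab [0.55200765 0.08337056 0.25618531] 0.5579239617915822 -0.0195946860321457 0.3746090312463579
```

Run:
```python
from h import *
f=np.load('pics/wrist_1.npz');img,d,p,R=f['img'],f['d'],f['p'],f['R']
a=np.radians(10.6); ex=np.array([np.cos(a),np.sin(a)]); ey=np.array([-ex[1],ex[0]])
uv=np.array([(u,v) for v in range(170,287) for u in range(365,430)])
X=pts('wrist',uv,d,p,R); k=(X[:,2]>.1)&(X[:,2]<.2)
Y=np.c_[X[k][:,:2]@ex,X[k][:,:2]@ey,X[k][:,2]]; 
for z in np.arange(.1,.185,.01):
    s=(Y[:,2]>z)&(Y[:,2]<=z+.01)
    if s.any(): print(round(z,2),s.sum(),np.round([*Y[s].min(0)[:2],*Y[s].max(0)[:2]],4))
```

```text
0.1 153 [ 0.6209 -0.0663  0.6297 -0.0344]
0.11 171 [ 0.6207 -0.0702  0.6297 -0.0399]
0.12 211 [ 0.6207 -0.0767  0.6299 -0.0457]
0.13 169 [ 0.6207 -0.0809  0.6299 -0.0512]
0.14 165 [ 0.621  -0.0769  0.6301 -0.0568]
0.15 215 [ 0.6126 -0.0734  0.6382 -0.063 ]
0.16 366 [ 0.6118 -0.0802  0.6389 -0.0683]
0.17 387 [ 0.6118 -0.0838  0.6388 -0.0742]
```

Run:
```python
from h import *
a=np.radians(10.6); ex=np.array([np.cos(a),np.sin(a)]); ey=np.array([-ex[1],ex[0]])
o=ctrl.get_obs();p=o['ee_pos']
def w(y,z): return np.r_[.6255*ex+y*ey,z]
A=w(-.054,.231);print('above',np.round((A-p)*100,2), A)
prev=w(-.054,.174);print(prev)
for th in[1.1,1.05,1,.9,.8,.7,.6,.5,.4,.3,.2,.1,0,-.03]:
    y=-.036-.104*np.cos(th)+.011*np.sin(th)+.011; z=.0768+.104*np.sin(th)+.011*np.cos(th)
    q=w(y,z);print(th,np.round(q,4),np.round((q-w(-.054,.174))*100,2))
```

```text
above [13.7 -1.9 -0. ] [0.62475943 0.06198306 0.231     ]
[0.62475943 0.06198306 0.174     ]
1.1 [0.6263 0.0538 0.1745] [ 0.15 -0.82  0.05]
1.05 [0.6272 0.049  0.1725] [ 0.24 -1.3  -0.15]
1 [0.6281 0.0444 0.1703] [ 0.33 -1.76 -0.37]
0.9 [0.6297 0.0354 0.1651] [ 0.5  -2.66 -0.89]
0.8 [0.6313 0.027  0.1591] [ 0.65 -3.5  -1.49]
0.7 [0.6328 0.0193 0.1522] [ 0.8  -4.27 -2.18]
0.6 [0.6341 0.0122 0.1446] [ 0.93 -4.98 -2.94]
0.5 [0.6352 0.006  0.1363] [ 1.05 -5.6  -3.77]
0.4 [6.363e-01 5.000e-04 1.274e-01] [ 1.15 -6.14 -4.66]
0.3 [ 0.6371 -0.004   0.118 ] [ 1.23 -6.6  -5.6 ]
0.2 [ 0.6378 -0.0076  0.1082] [ 1.3  -6.95 -6.58]
0.1 [ 0.6383 -0.0101  0.0981] [ 1.35 -7.21 -7.59]
0 [ 0.6386 -0.0117  0.0878] [ 1.38 -7.37 -8.62]
-0.03 [ 0.6386 -0.012   0.0847] [ 1.38 -7.4  -8.93]
```

Request:
{"method": "step_arm", "body": {
  "increments": [0,13.6,-2,0,0,0,13.6,-2,0,0,0,13.6,-2,0,0,0,13.6,-2,0,0]
}}

```text
t: 2.2
ee_pos: [0.6238, 0.0618, 0.2306]
orientation: [[0.19, -0.002, 0.982], [-0.982, 0.0, 0.19], [-0.0, -1.0, -0.002]]
wrist_force: [-0.9, -0.1, -0.4]
width: -0.0002
```

Request:
{"method": "step_arm", "body": {
  "increments": [0,0.1,0,-5.6,0,0,0.1,0,-5.6,0,0,0.1,0,-5.6,0]
}}

```text
t: 2.58
ee_pos: [0.625, 0.0611, 0.1768]
orientation: [[0.189, 0.0, 0.982], [-0.982, 0.0, 0.189], [-0.0, -1.0, 0.0]]
wrist_force: [-0.0, -0.4, 1.0]
width: 0.0002
```

Request:
{"method": "step_arm", "body": {
  "increments": [0,0.1,-0.5,0,0,0,0.1,-0.9,0,0,0,0.2,-1.3,-0.15,0,0,0.33,-1.76,-0.37,0]
}}

```text
t: 3.08
ee_pos: [0.6289, 0.0425, 0.1718]
orientation: [[0.188, 0.0, 0.982], [-0.982, 0.0, 0.188], [-0.0, -1.0, 0.0]]
wrist_force: [-0.3, 0.5, 0.7]
width: 0.0001
```

Request:
{"method": "step_arm", "body": {
  "increments": [0,0.15,-0.9,-0.6,0,0,0.3,-1.7,-1.2,0,0,0.45,-2.5,-1.9,0,0,0.6,-3.2,-2.6,0]
}}

```text
t: 3.58
ee_pos: [0.6346, 0.0103, 0.1448]
orientation: [[0.188, -0.001, 0.982], [-0.982, 0.0, 0.188], [-0.0, -1.0, -0.001]]
wrist_force: [0.3, 0.9, 0.4]
width: 0.0003
```

Request:
{"method": "step_arm", "body": {
  "increments": [0,0.1,-0.6,-0.8,0,0,0.2,-1.15,-1.7,0,0,0.3,-1.6,-2.65,0,0,0.35,-1.95,-3.6,0]
}}

```text
t: 4.08
ee_pos: [0.6382, -0.0089, 0.1089]
orientation: [[0.188, -0.0, 0.982], [-0.982, -0.0, 0.188], [0.0, -1.0, -0.0]]
wrist_force: [0.7, -0.9, 1.0]
width: -0.0001
```

Request:
{"method": "step_arm", "body": {
  "increments": [0,0.05,-0.2,-0.8,0,0,0.05,-0.3,-1.4,0,0,0.05,-0.3,-1.8,0,0,0.05,-0.3,-1.8,0]
}}

```text
t: 4.58
ee_pos: [0.6385, -0.0114, 0.0912]
orientation: [[0.188, -0.001, 0.982], [-0.982, 0.0, 0.188], [-0.0, -1.0, -0.001]]
wrist_force: [1.0, -0.2, 0.5]
width: 0.0
```

Run:
```python
from h import *
img,d,o=shot('wrist','2');shot('scene','2');print(o['ee_pos'],o['t'],o['wrist_force'])
g=cv2.imread('pics/scene_2.png')
save(cv2.resize(g[140:260,220:340],None,fx=4.5,fy=4.5,interpolation=cv2.INTER_CUBIC),'z4')
```

```text
[ 0.63845275 -0.01141957  0.09124033] 4.575 [ 1.02426734 -0.23043905  0.52666912]
```

View pics/wrist_2.png

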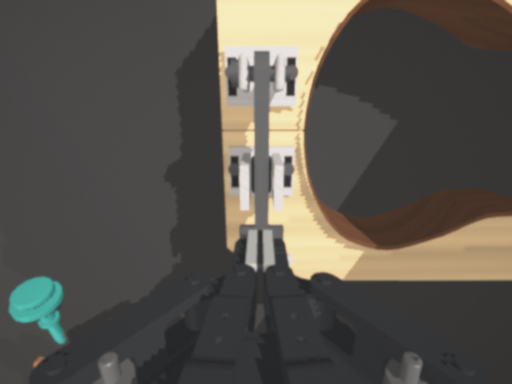

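View pics/z4.png

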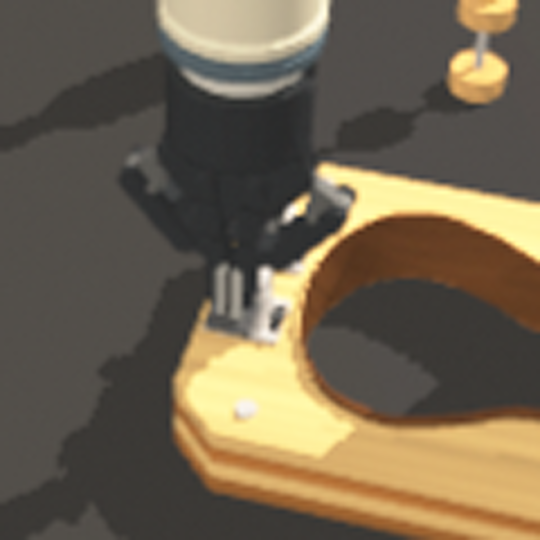

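The bar now lies between the fork plates (fork at (262,178), hinge at (262,75)). I'll press gently to feel the stop.

Request:
{"method": "step_arm", "body": {
  "increments": [0,0,0,-0.2,0,0,0,0,-0.25,0]
}}

```text
t: 4.92
ee_pos: [0.6389, -0.0116, 0.0892]
orientation: [[0.188, 0.001, 0.982], [-0.982, -0.0, 0.188], [0.0, -1.0, 0.001]]
wrist_force: [0.3, -0.9, 0.3]
width: 0.0002
```

Request:
{"method": "step_arm", "body": {
  "increments": [0,0,0,-0.15,0,0,0,0,-0.15,0]
}}

```text
t: 5.18
ee_pos: [0.6389, -0.0116, 0.0878]
orientation: [[0.188, 0.0, 0.982], [-0.982, -0.0, 0.188], [0.0, -1.0, 0.0]]
wrist_force: [-0.4, 0.4, 2.2]
width: -0.0001
```

Request:
{"method": "step_arm", "body": {
  "increments": [0,0,0,-0.1,0,0,0,0,-0.1,0]
}}

```text
t: 5.42
ee_pos: [0.639, -0.0116, 0.0876]
orientation: [[0.188, 0.001, 0.982], [-0.982, -0.0, 0.188], [0.0, -1.0, 0.001]]
wrist_force: [-2.3, -0.5, 10.3]
width: 0.0002
```

Request:
{"method": "step_arm", "body": {
  "increments": [0,0,0,-0.05,0,0,0,0,-0.05,0]
}}

```text
t: 5.68
ee_pos: [0.639, -0.0117, 0.0876]
orientation: [[0.188, 0.001, 0.982], [-0.982, -0.0, 0.188], [0.0, -1.0, 0.001]]
wrist_force: [-3.7, -0.7, 14.1]
width: -0.0003
```

Request:
{"method": "step_arm", "body": {
  "increments": [3,0,0,6,0,3,0,0,9,0,3,-18.4,-28.3,9,-0.245,3,-18.4,-28.3,9,-0.245,3,-18.4,-28.3,9,-0.245]
}}

```text
t: 6.3
ee_pos: [0.5353, -0.1699, 0.1761]
orientation: [[-0.056, 0.0, 0.998], [-0.998, -0.0, -0.056], [0.0, -1.0, 0.0]]
wrist_force: [0.3, -0.3, -0.1]
width: 0.0301
```

Request:
{"method": "step_arm", "body": {
  "increments": [3,-8,-12.5,0,0,3,-8,-12.5,0,0,3,-8,-12.5,0,0,3,-8,-12.5,0,0]
}}

```text
t: 6.8
ee_pos: [0.4555, -0.2949, 0.1759]
orientation: [[-0.058, -0.0, 0.998], [-0.998, 0.0, -0.058], [-0.0, -1.0, -0.0]]
wrist_force: [0.4, 0.3, 0.5]
width: 0.0298
```

Run:
```python
from h import *
img,d,o=shot('wrist','3');print(o['ee_pos'],o['t'],o['wrist_force'])
```

```text
[ 0.4554823  -0.294899    0.17592788] 6.8 [0.38778312 0.3320421  0.54061772]
```

View pics/wrist_3.png

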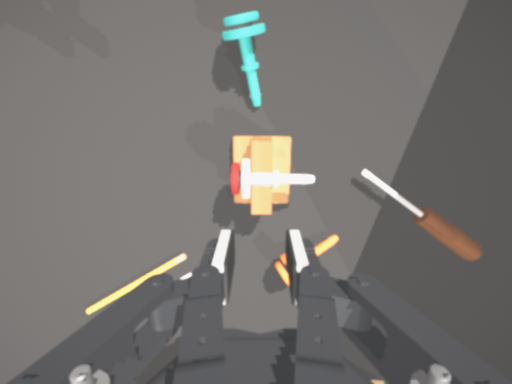

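Pin axis is level in the wrist view at row ≈179: red button at (235,178), flange at (246,178), nose tip at (314,179).

Run:
```python
from h import *
f=np.load('pics/wrist_3.npz');img,d,p,R=f['img'],f['d'],f['p'],f['R']
hsv=cv2.cvtColor(img,cv2.COLOR_BGR2HSV)
w=cv2.inRange(hsv,(0,0,150),(180,60,255)); w[:140]=0; w[215:]=0; w[:,:225]=0;w[:,330:]=0
r=cv2.inRange(hsv,(0,150,60),(5,255,255))|cv2.inRange(hsv,(172,150,60),(180,255,255)); r[:140]=0; r[215:]=0;r[:,:215]=0;r[:,330:]=0
for u in range(226,320,3):
    a=np.where(w[:,u])[0];b=np.where(r[:,u])[0]; print(u,(a.min(),a.max()) if len(a) else '',(b.min(),b.max()) if len(b) else '')
save(cv2.resize(img[140:215,220:325],None,fx=7,fy=7,interpolation=cv2.INTER_CUBIC),'z5')
```

```text
226  
229  
232  (np.int64(165), np.int64(191))
235  (np.int64(189), np.int64(193))
238  (np.int64(165), np.int64(192))
241 (np.int64(161), np.int64(194)) 
244 (np.int64(158), np.int64(198)) 
247 (np.int64(158), np.int64(198)) 
250 (np.int64(160), np.int64(195)) 
253 (np.int64(172), np.int64(185)) 
256 (np.int64(172), np.int64(186)) 
259 (np.int64(171), np.int64(186)) 
262 (np.int64(172), np.int64(186)) 
265 (np.int64(172), np.int64(186)) 
268 (np.int64(172), np.int64(186)) 
271 (np.int64(172), np.int64(185)) 
274 (np.int64(169), np.int64(188)) 
277 (np.int64(169), np.int64(188)) 
280 (np.int64(173), np.int64(184)) 
283 (np.int64(173), np.int64(184)) 
286 (np.int64(173), np.int64(184)) 
289 (np.int64(173), np.int64(200)) 
292 (np.int64(140), np.int64(184)) 
295 (np.int64(173), np.int64(184)) 
298 (np.int64(173), np.int64(184)) 
301 (np.int64(173), np.int64(184)) 
304 (np.int64(173), np.int64(185)) 
307 (np.int64(173), np.int64(184)) 
310 (np.int64(174), np.int64(184)) 
313 (np.int64(174), np.int64(183)) 
316  
319
```

View pics/z5.png

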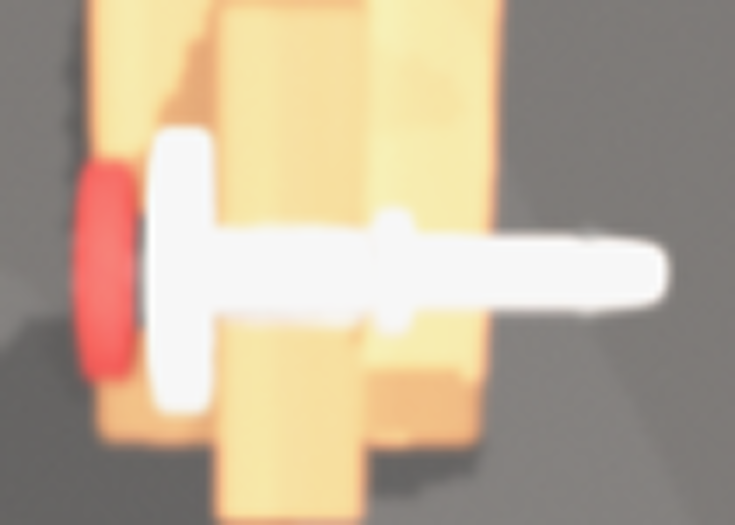

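Run:
```python
from h import *
f=np.load('pics/wrist_3.npz');p,R=f['p'],f['R']
def tool(uv,z):
    X=plane('wrist',uv,z,p,R); return (X-p)@R  # x_t(-y), y_t, z_t
print('nose',tool([[315.4,178.7]],.04),'-> head z_t', tool([[315.4,178.7]],.04)[0,2]-.075)
print('collar L,R',tool([[273.3,178.7],[278.9,178.7]],.043)[:,2]-[.033,.037])
print('flange L,R top',tool([[241.1,160]],.055)[:,2],tool([[250.4,178.7]],.046)[:,2]-.007)
print('axis x_t',tool([[256,179],[283,178.5],[300,178.6],[312,178.8]],.04)[:,0])
print('flange sides', tool([[246,157.7],[246,198.3]],.042)[:,0].mean())
print(p,R)
```

```text
nose [[0.00026231 0.13591058 0.05902281]] -> head z_t -0.015977189989171504
collar L,R [-0.01907755 -0.0171645 ]
flange L,R top [-0.01880182] [-0.01714981]
axis x_t [5.95508665e-04 4.09646432e-05 1.51915337e-04 3.73692397e-04]
flange sides -0.0005503505331376987
[ 0.4554823  -0.294899    0.17592788] [[-5.83845527e-02 -2.79134466e-04  9.98294128e-01]
 [-9.98294144e-01  2.32402348e-04 -5.83844886e-02]
 [-2.15708777e-04 -9.99999934e-01 -2.92227009e-04]]
```

Request:
{"method": "step_arm", "body": {
  "increments": [3.2,-1.95,0.1,0,0,3.2,-1.95,0.1,-6,0,3.2,-1.95,0.1,-10,0,3.2,-1.95,0.1,-10,0]
}}

```text
t: 7.35
ee_pos: [0.4347, -0.2904, 0.0738]
orientation: [[-0.054, -0.005, 0.999], [-0.999, 0.004, -0.054], [-0.003, -1.0, -0.005]]
wrist_force: [-1.1, 0.0, 0.6]
width: 0.0318
```

Run:
```python
from h import *
img,d,o=shot('wrist','4');print(o['ee_pos'],o['t'],o['wrist_force'])
img=cv2.resize(img[150:320,160:360],None,fx=3.5,fy=3.5);save(img,'z6')
```

```text
[ 0.43465579 -0.29038225  0.0738215 ] 7.35 [-1.08339565  0.00175373  0.62355327]
```

View pics/z6.png

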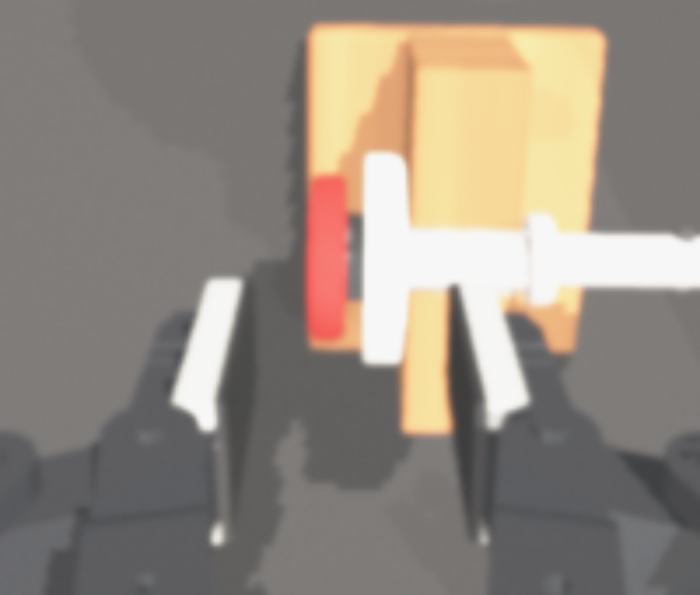

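Request:
{"method": "step_arm", "body": {
  "increments": [3.2,0,0,0,0,3.2,0,0,0,0]
}}

```text
t: 7.65
ee_pos: [0.438, -0.2933, 0.0778]
orientation: [[-0.055, 0.002, 0.998], [-0.998, -0.002, -0.055], [0.001, -1.0, 0.002]]
wrist_force: [-0.4, -0.3, 0.1]
width: 0.0321
```

Request:
{"method": "step_arm", "body": {
  "increments": [3.2,-0.1,0,-1.5,0,3.2,-0.1,0,-1.5,0,3.2,-0.1,0,-1.5,0]
}}

```text
t: 8.02
ee_pos: [0.4358, -0.2927, 0.0608]
orientation: [[-0.056, -0.001, 0.998], [-0.998, 0.0, -0.056], [-0.0, -1.0, -0.001]]
wrist_force: [0.0, 0.2, -0.5]
width: 0.0317
```

Request:
{"method": "step_arm", "body": {
  "increments": [3.2,0,-0.1,-1.2,0,3.2,0,-0.1,-1.2,0,3.2,0,-0.1,-1.2,0]
}}

```text
t: 8.4
ee_pos: [0.4359, -0.2937, 0.0488]
orientation: [[-0.056, -0.0, 0.998], [-0.998, 0.0, -0.056], [-0.0, -1.0, -0.0]]
wrist_force: [0.5, -0.5, -0.2]
width: 0.0318
```

Run:
```python
from h import *
img,d,o=shot('wrist','5');print(o['ee_pos'],o['t'],o['wrist_force'])
img=cv2.resize(img[150:320,160:360],None,fx=3.5,fy=3.5);save(img,'z7')
```

```text
[ 0.4358824  -0.29373727  0.04884416] 8.4 [ 0.48000867 -0.46315165 -0.23828649]
```

View pics/z7.png

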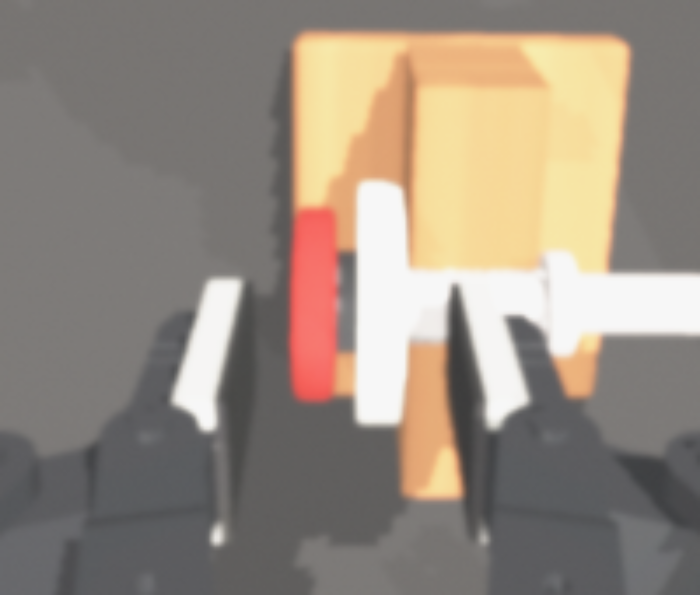

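Run:
```python
from h import *
f=np.load('pics/wrist_5.npz');p,R=f['p'],f['R']
z=lambda q:(q-[160,150])*3.5
def t(x,y,zz): return p+R@np.array([x,y,zz])
for n,q in dict(tcp=t(0,0,0),tipL=t(-.011,-.003,-.016),tipR=t(-.011,-.003,.016),axis=t(0,.0088,0),flT=t(0,-.012,0),fl1=t(-.021,.0088,0),fl2=t(.021,.0088,0)).items(): print(n,z(proj('wrist',q,p,R)))
```

```text
tcp [[351.15439861 324.08035745]]
tipL [[253.17987961 273.61767462]]
tipR [[449.26271636 273.6085313 ]]
axis [[351.06990479 299.27906215]]
flT [[351.28462942 362.31678317]]
fl1 [[351.12110731 189.83493034]]
fl2 [[351.02216334 400.42203992]]
```

Flange and tips line up with their projections. Closing.

Request:
{"method": "step_arm", "body": {
  "increments": [0,0,0,0,0,0,0,0,0,0,0,0,0,0,0]
}}

```text
t: 8.82
ee_pos: [0.4361, -0.2938, 0.0492]
orientation: [[-0.055, 0.0, 0.998], [-0.998, -0.0, -0.055], [0.0, -1.0, 0.0]]
wrist_force: [0.7, 0.1, -0.3]
width: 0.0115
```

Request:
{"method": "step_arm", "body": {
  "increments": [0,0,0,0,0,0,0,0,0,0]
}}

```text
t: 9.07
ee_pos: [0.4361, -0.2939, 0.0492]
orientation: [[-0.056, 0.0, 0.998], [-0.998, -0.0, -0.056], [0.0, -1.0, 0.0]]
wrist_force: [0.3, -0.4, 1.0]
width: 0.0113
```

Run:
```python
from h import *
img,d,o=shot('wrist','6');print(o['ee_pos'],o['t'],o['wrist_force'],o['width'])
img=cv2.resize(img[150:320,160:360],None,fx=3.5,fy=3.5);save(img,'z8')
```

```text
[ 0.43609792 -0.29385661  0.0491702 ] 9.075 [ 0.33353984 -0.37144451  1.03363133] 0.01131458107767778
```

View pics/z8.png

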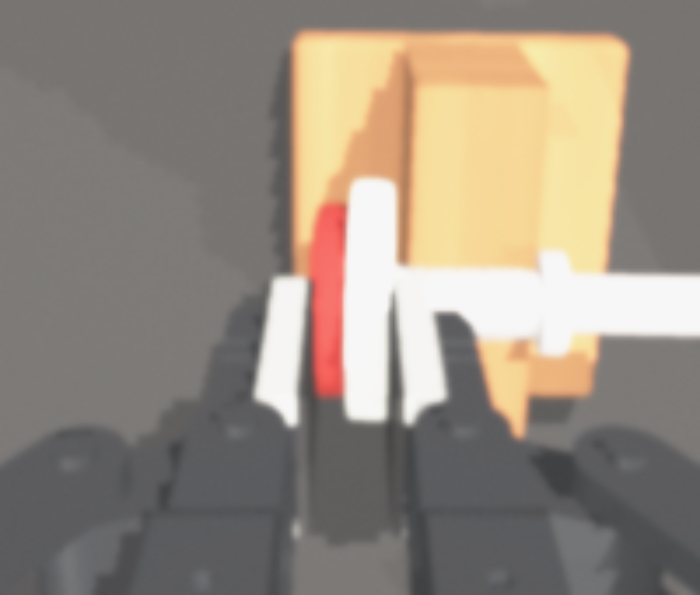

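Request:
{"method": "step_arm", "body": {
  "increments": [0,0,0,1,0,0,0,0,3,0,0,0,0,6,0,0,0,0,8,0]
}}

```text
t: 9.62
ee_pos: [0.4363, -0.2939, 0.1308]
orientation: [[-0.055, 0.001, 0.998], [-0.998, -0.001, -0.055], [0.001, -1.0, 0.001]]
wrist_force: [-0.7, 0.2, -1.7]
width: 0.011
```

Request:
{"method": "step_arm", "body": {
  "increments": [0,0,0,0,0,0,0,0,0,0]
}}

```text
t: 9.88
ee_pos: [0.4356, -0.2935, 0.1286]
orientation: [[-0.055, -0.001, 0.998], [-0.998, 0.0, -0.055], [-0.0, -1.0, -0.001]]
wrist_force: [0.0, -0.3, -0.8]
width: 0.0112
```

Run:
```python
from h import *
img,d,o=shot('wrist','7');print(o['ee_pos'],o['t'],o['wrist_force'],o['width']);shot('scene','7')
a=cv2.resize(img[150:320,160:360],None,fx=2,fy=2)
g=cv2.imread('pics/scene_7.png');save(cv2.resize(g[200:320,70:230],None,fx=4.5,fy=4.5,interpolation=cv2.INTER_CUBIC),'z10');save(img,'z9')
```

```text
[ 0.43559288 -0.29348397  0.12860396] 9.875 [ 0.03644448 -0.30503004 -0.82099999] 0.01120454383024486
```

View pics/z9.png

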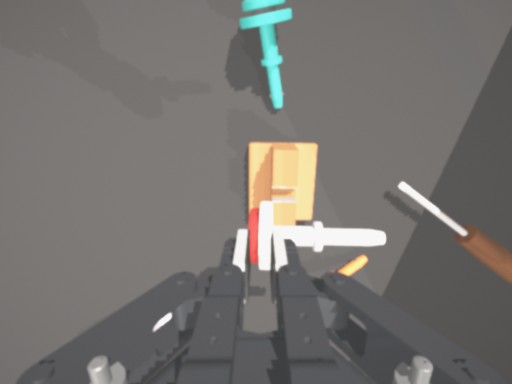

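View pics/z10.png

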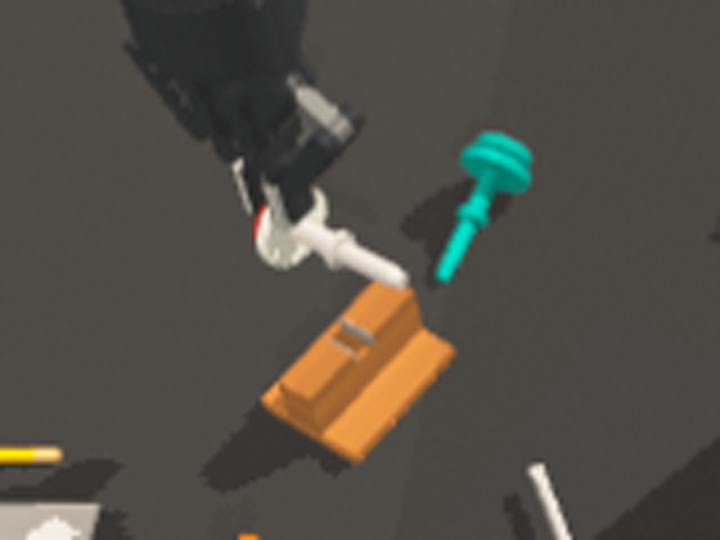

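The pin is clear of the rest, button pinched in, axis near row 236 out to nose (384,238). I'll check its pitch and yaw in the grip.

```bash
cat > pinm.py <<'E'
from h import *
def pinm(tag):
    f=np.load('pics/wrist_%s.npz'%tag);img,d,p,R=f['img'],f['d'],f['p'],f['R']
    out=[]
    for u in range(326,378,3):
        col=d[222:255,u]; v=np.arange(222,255)
        k=(col>0)&(col<np.percentile(col[col>0],10)+.012)&(col<.22)
        if k.sum()<4: continue
        vv=v[k]; mid=(vv.min()+vv.max())/2
        X=pts('wrist',np.c_[np.full(k.sum(),u),vv],d,p,R); t=(X-p)@R
        out.append([u,vv.min(),vv.max(),t[:,1].min(),t[:,0].mean(),t[:,2].mean()])
    return np.array(out),p,R
if __name__=='__main__':
    import sys
    o,p,R=pinm(sys.argv[1]); np.set_printoptions(suppress=True,precision=4); print(o)
    print('pitch(deg, + nose down)',np.degrees(np.polyfit(o[:,5],o[:,3],1)[0]),'yaw x_t slope',np.degrees(np.polyfit(o[:,5],o[:,4],1)[0]))
E
python3 pinm.py 7
python3 - <<'E'
from h import *
f=np.load('pics/wrist_7.npz');img=f['img'];p,R=f['p'],f['R']
save(cv2.resize(img[190:290,230:400],None,fx=4.5,fy=4.5,interpolation=cv2.INTER_CUBIC),'z11')
# predicted axis if level, head at z_t=-? axis depth .0088 below tcp
for zt in[.02,.04,.06,.073]: print(proj('wrist',p+R@np.array([0,.0088,zt]),p,R))
E
```

```text
[[326.     228.     244.       0.0016  -0.0024   0.0397]
 [329.     228.     244.       0.002   -0.0024   0.0415]
 [332.     228.     244.       0.0013  -0.0026   0.0433]
 [335.     229.     244.       0.0009  -0.0024   0.045 ]
 [338.     229.     244.       0.0012  -0.0024   0.0468]
 [341.     229.     244.       0.001   -0.0024   0.0486]
 [344.     229.     244.       0.0009  -0.0027   0.0504]
 [347.     229.     244.       0.0014  -0.0024   0.0522]
 [350.     229.     244.       0.0011  -0.0024   0.054 ]
 [353.     229.     244.       0.0007  -0.0026   0.0557]
 [356.     229.     244.       0.0009  -0.0026   0.0575]
 [359.     229.     245.       0.0007  -0.0023   0.0594]
 [362.     229.     245.       0.0006  -0.0023   0.0611]
 [365.     229.     245.       0.0003  -0.0023   0.0629]
 [368.     229.     245.       0.0003  -0.0025   0.0646]
 [371.     230.     245.       0.0003  -0.0021   0.0665]
 [374.     230.     244.       0.0005  -0.0023   0.0683]
 [377.     231.     244.       0.0012  -0.002    0.0702]]
pitch(deg, + nose down) -2.001017712243757 yaw x_t slope 0.5413977354870648
[[292.30683571 235.50385331]]
[[324.28818887 235.48715691]]
[[356.23050111 235.46001304]]
[[376.96189544 235.43676535]]
```

View pics/z11.png

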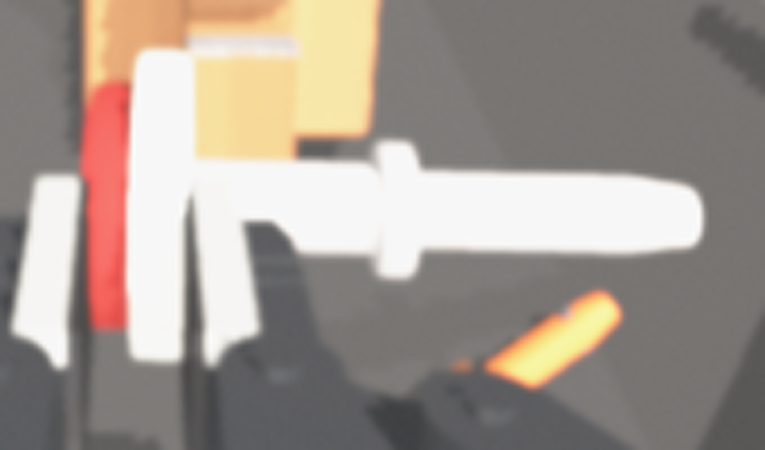

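Run:
```python
from h import *
f=np.load('pics/wrist_2.npz');img,p,R=f['img'],f['p'],f['R']
print('tool yaw',np.degrees(np.arctan2(R[1,2],R[0,2])))
g=cv2.cvtColor(img,cv2.COLOR_BGR2GRAY).astype(float)
# bar edges rows 95..150 : use dark/bright transitions
rows=list(range(86,145,2))
E=[]
hsv=cv2.cvtColor(img,cv2.COLOR_BGR2HSV)
e=[]
for v in range(4,125,4):   # near edge: wood mask start
    s=g[v,190:235]; k=np.argmax(np.diff(s)); e.append((190+k+.5,v))
X=plane('wrist',e,.05,p,R); q=np.polyfit(X[:,1],X[:,0],1); r=X[:,0]-np.polyval(q,X[:,1]); k=abs(r)<.001; q=np.polyfit(X[k,1],X[k,0],1); print('near edge',-np.degrees(np.arctan(q[0])),k.sum(),len(k))
L=[];Rr=[]
for v in list(range(110,142,2)):
    s=g[v,240:285]; dd=np.diff(s); L.append((240+np.argmin(dd[:25])+.5,v)); Rr.append((240+12+np.argmax(dd[12:])+.5,v))
print(L[:3],Rr[:3])
big=cv2.resize(img[30:250,210:320],None,fx=4,fy=4,interpolation=cv2.INTER_CUBIC)
save(big[:560],'z12'); save(big[440:],'z12b')
```

```text
tool yaw 10.861103423587045
near edge 10.950593306734254 31 31
[(np.float64(253.5), 110), (np.float64(253.5), 112), (np.float64(253.5), 114)] [(np.float64(268.5), 110), (np.float64(268.5), 112), (np.float64(268.5), 114)]
```

View pics/z12.png

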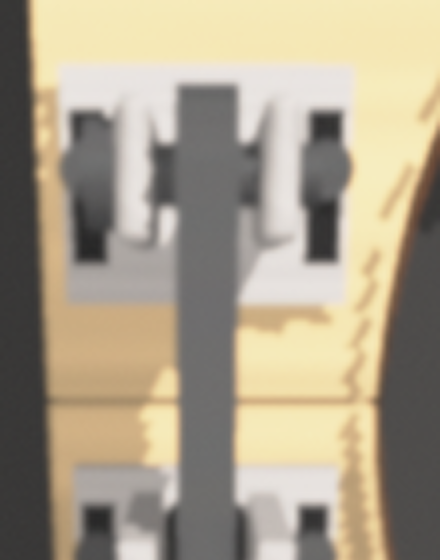

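View pics/z12b.png

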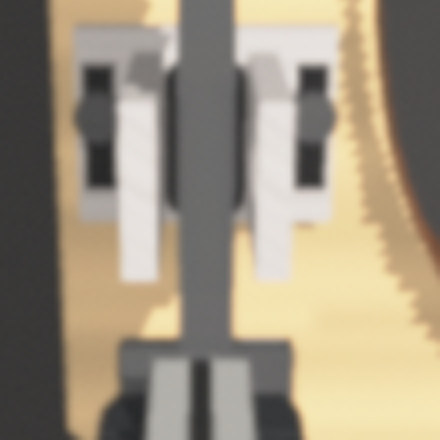

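Run:
```python
from h import *
f=np.load('pics/wrist_2.npz');p,R=f['p'],f['R']
P=lambda x,y:[210+x/4,30+(440+y)/4]
def tool(uv,z): return (plane('wrist',uv,z,p,R)-p)@R
t=tool([P(120,100),P(120,282),P(158,100),P(158,282),P(257,100),P(257,282),P(292,100),P(292,282)],.090);print(np.round(t*1000,2))
a=np.arctan2(R[1,2],R[0,2]);ex=np.array([np.cos(a),np.sin(a)]);ey=np.array([-ex[1],ex[0]])
print('p rot',p[:2]@ex,p[:2]@ey,a)
t2=t.mean(0); c=p+R@t2; print('fork centre y rot',c[:2]@ey,'near face x rot',p[:2]@ex+t[:2,2].mean(), 'spans',t[1::2,0]-t[::2,0])
# check with view 1 hole
g=np.load('pics/wrist_1.npz'); H=plane('wrist',[[358.25,241.75],[373.75,242]],0.078,g['p'],g['R']);print('view1 hole',H[:,:2]@ex,H[:,:2]@ey)
# tab in view 2: y 340 (s=84mm), hinge
tt=tool([P(205,340)],.0878); c=p+R@tt[0];print('tab inner edge -> hole y',c[:2]@ey+.024)
```

```text
[[-46.95   1.26 -11.08]
 [-20.13   1.25 -11.7 ]
 [-46.94   1.26  -5.91]
 [-20.13   1.25  -6.24]
 [-46.94   1.25   7.55]
 [-20.14   1.24   8.  ]
 [-46.94   1.25  12.32]
 [-20.14   1.24  13.03]]
p rot 0.6248642746593753 -0.1315178799188471 0.18956201514122228
fork centre y rot -0.09797795316307495 near face x rot 0.6134696350250051 spans [0.0268131  0.02681114 0.02680852 0.02680846]
view1 hole [0.61450971 0.63360723] [-0.09888385 -0.09927166]
tab inner edge -> hole y -0.09765597706211623
```

Request:
{"method": "step_arm", "body": {
  "increments": [0,2,6,0,0.05,0,4,12,0,0.1,0,6,18,0,0.15,0,8,24,0,0.2,0,9,28,0,0.25]
}}

```text
t: 10.6
ee_pos: [0.5262, -0.0113, 0.1283]
orientation: [[0.196, -0.001, 0.981], [-0.981, 0.0, 0.196], [-0.0, -1.0, -0.001]]
wrist_force: [0.8, -0.4, -1.9]
width: 0.0115
```

Request:
{"method": "step_arm", "body": {
  "increments": [0,0.5,1.5,-1,0,0,0.5,1.5,-2,0,0,0.5,1.5,-2,0,0,0.5,1.5,-2,0]
}}

```text
t: 11.1
ee_pos: [0.5306, -0.0001, 0.1089]
orientation: [[0.191, -0.001, 0.981], [-0.981, -0.0, 0.191], [0.0, -1.0, -0.001]]
wrist_force: [-0.6, 0.2, -1.4]
width: 0.0112
```

```bash
cat > st.py <<'E'
from h import *
import sys
a=np.radians(10.86);ex=np.array([np.cos(a),np.sin(a)]);ey=np.array([-ex[1],ex[0]])
def st():
    o=ctrl.get_obs();p=o['ee_pos'];R=np.array(o['orientation']).reshape(3,3)
    print('t',o['t'],'rot xy',np.round([p[:2]@ex*1000,p[:2]@ey*1000],2),'z',round(p[2]*1000,2),'yaw',round(np.degrees(np.arctan2(R[1,2],R[0,2])),2),'F rot',np.round([o['wrist_force'][:2]@ex,o['wrist_force'][:2]@ey,o['wrist_force'][2]],2),'w',o['width'])
    return o
def cmd(dx,dy,dz): v=dx*ex+dy*ey; print('cm:',np.round([v[0]/10,v[1]/10,dz/10],3))
if __name__=='__main__': 
    o=st(); p=o['ee_pos']
    if len(sys.argv)>2:
        x,y,z=map(float,sys.argv[1:4]); cmd(x-p[:2]@ex*1000,y-p[:2]@ey*1000,z-p[2]*1000)
E
python3 st.py 525.5 -97.6 84.8
python3 -c "
from h import *
shot('wrist','8')"; python3 pinm.py 8 | tail -4
```

```text
t 11.1 rot xy [ 521.11 -100.05] z 108.85 yaw 11.04 F rot [-0.58  0.27 -1.39] w 0.011204298834241396
cm: [ 0.385  0.323 -2.405]
 [371.     230.     244.       0.0002  -0.0026   0.0665]
 [374.     230.     244.       0.0003  -0.0025   0.0684]
 [377.     231.     244.       0.0011  -0.002    0.0703]]
pitch(deg, + nose down) -1.444593137125921 yaw x_t slope 0.32497409494994944
```

View pics/wrist_8.png

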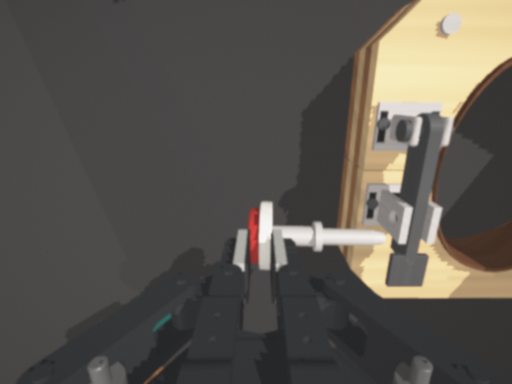

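Pin is carried; nose at (385,238), ahead of the fork at (395,212), still about 24 mm too high. Descending.

Request:
{"method": "step_arm", "body": {
  "increments": [0,0.3,0.3,-1.2,0,0,0.3,0.3,-2.4,0,0,0.3,0.3,-2.4,0,0,0.3,0.3,-2.4,0]
}}

```text
t: 11.65
ee_pos: [0.5339, 0.0042, 0.0849]
orientation: [[0.193, -0.0, 0.981], [-0.981, -0.0, 0.193], [-0.0, -1.0, -0.0]]
wrist_force: [0.6, -0.3, -0.9]
width: 0.011
```

```bash
python3 st.py 525.5 -97.6 84.8
python3 -c "
from h import *
im,d,o=shot('wrist','9');save(cv2.resize(im[180:270,290:420],None,fx=6,fy=6,interpolation=cv2.INTER_CUBIC),'z13')
im,d,o=shot('scene','9');save(cv2.resize(im[160:240,220:320],None,fx=7,fy=7,interpolation=cv2.INTER_CUBIC),'z14')"
```

```text
t 11.65 rot xy [525.15 -96.44] z 84.89 yaw 11.15 F rot [ 0.51 -0.44 -0.86] w 0.010976652386050171
cm: [ 0.056 -0.108 -0.009]
```

View pics/z13.png

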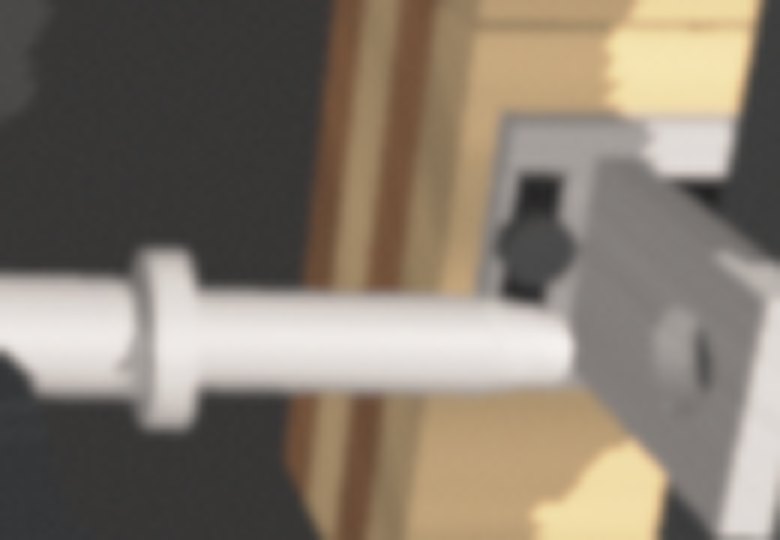

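View pics/z14.png

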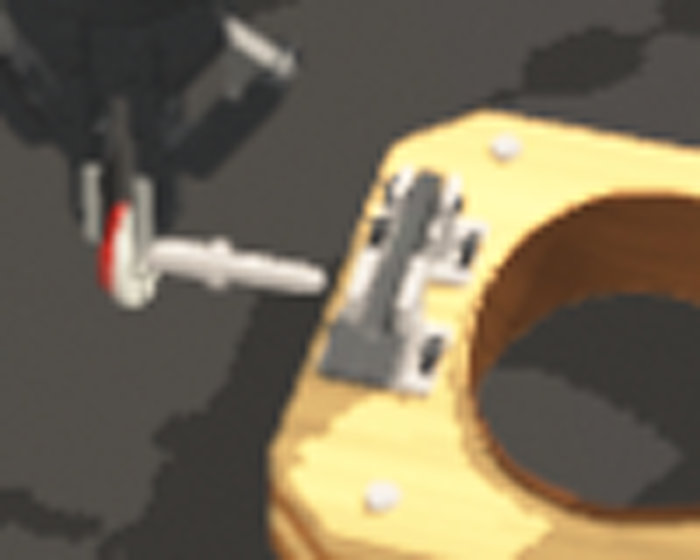

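The hole shows at zoom (683,352), i.e. pixel ≈(404,238.5). The pin axis runs on at zoom row ≈348, so it is within about 0.5 mm. I'll advance and feel.

Request:
{"method": "step_arm", "body": {
  "increments": [0,0.3,0.02,0,0,0,0.6,0.07,0,0,0,0.9,0.11,0,0,0,0.9,0.11,0,0]
}}

```text
t: 12.25
ee_pos: [0.5434, 0.0053, 0.0851]
orientation: [[0.193, 0.0, 0.981], [-0.981, -0.0, 0.193], [0.0, -1.0, 0.0]]
wrist_force: [0.4, -0.4, -1.4]
width: 0.0111
```

```bash
python3 st.py 
python3 -c "
from h import *
im,d,o=shot('wrist','10');save(cv2.resize(im[180:270,290:420],None,fx=6,fy=6,interpolation=cv2.INTER_CUBIC),'z15')"
```

```text
t 12.25 rot xy [534.65 -97.13] z 85.13 yaw 11.15 F rot [ 0.36 -0.46 -1.39] w 0.01109189607451149
```

View pics/z15.png

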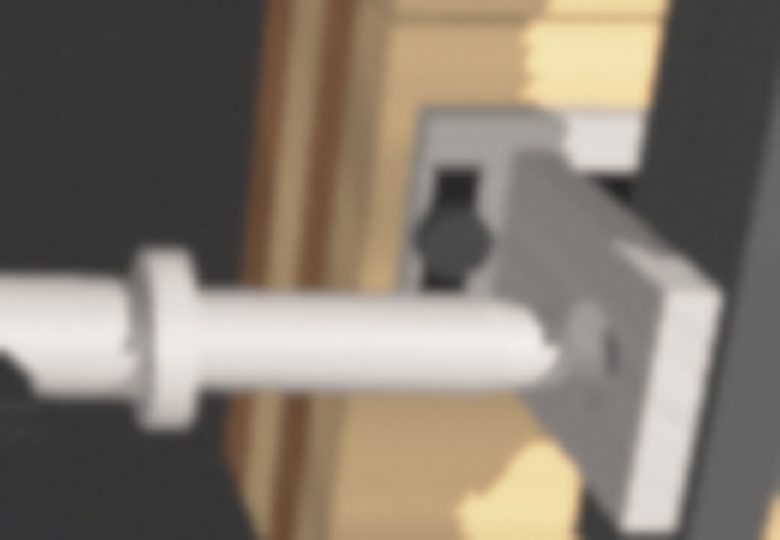

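Request:
{"method": "step_arm", "body": {
  "increments": [0,0.1,0.02,0,0,0,0.2,0.04,0,0]
}}

```text
t: 12.55
ee_pos: [0.545, 0.0057, 0.0851]
orientation: [[0.193, -0.0, 0.981], [-0.981, 0.0, 0.193], [-0.0, -1.0, -0.0]]
wrist_force: [0.5, 0.2, -1.5]
width: 0.0113
```

Request:
{"method": "step_arm", "body": {
  "increments": [0,0.1,0.02,0,0,0,0.2,0.04,0,0]
}}

```text
t: 12.8
ee_pos: [0.5471, 0.0061, 0.0851]
orientation: [[0.193, 0.0, 0.981], [-0.981, -0.0, 0.193], [0.0, -1.0, 0.0]]
wrist_force: [-0.0, -0.7, -1.8]
width: 0.0112
```

```bash
python3 st.py 
python3 -c "
from h import *
im,d,o=shot('wrist','11');save(cv2.resize(im[180:270,290:420],None,fx=6,fy=6,interpolation=cv2.INTER_CUBIC),'z16')"
```

```text
t 12.8 rot xy [538.44 -97.06] z 85.11 yaw 11.15 F rot [-0.17 -0.71 -1.77] w 0.011247755660758273
```

View pics/z16.png

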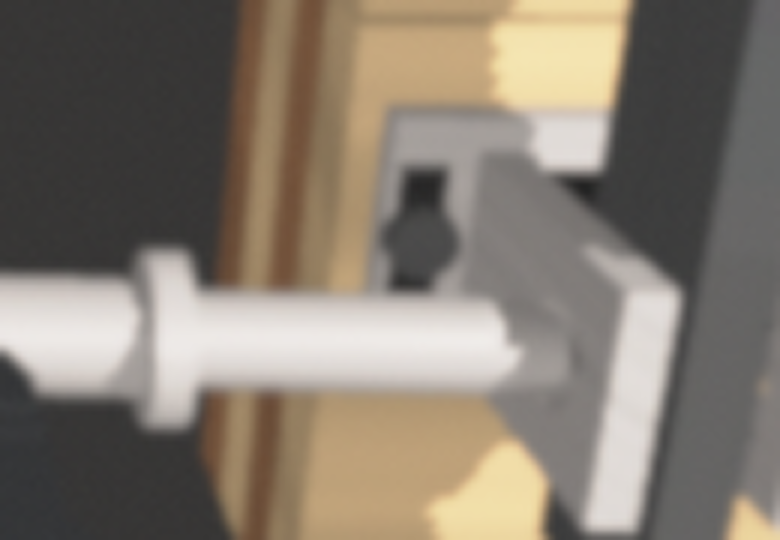

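The nose, now in shadow, reaches the hole at zoom (565,350) with no contact force. Continuing gently.

Request:
{"method": "step_arm", "body": {
  "increments": [0,0.1,0.02,0,0,0,0.15,0.03,0,0]
}}

```text
t: 13.1
ee_pos: [0.5485, 0.0064, 0.0851]
orientation: [[0.193, -0.0, 0.981], [-0.981, -0.0, 0.193], [0.0, -1.0, -0.0]]
wrist_force: [1.0, -0.1, -1.8]
width: 0.011
```

Request:
{"method": "step_arm", "body": {
  "increments": [0,0.1,0.02,0,0,0,0.15,0.03,0,0]
}}

```text
t: 13.35
ee_pos: [0.5501, 0.0067, 0.0851]
orientation: [[0.193, 0.0, 0.981], [-0.981, 0.0, 0.193], [0.0, -1.0, 0.0]]
wrist_force: [-0.2, -0.8, -0.6]
width: 0.0111
```

Request:
{"method": "step_arm", "body": {
  "increments": [0,0.1,0.02,0,0,0,0.15,0.03,0,0]
}}

```text
t: 13.6
ee_pos: [0.5516, 0.007, 0.0851]
orientation: [[0.193, -0.0, 0.981], [-0.981, -0.0, 0.193], [0.0, -1.0, -0.0]]
wrist_force: [0.3, -0.1, -1.1]
width: 0.011
```

```bash
python3 st.py 
python3 -c "
from h import *
im,d,o=shot('wrist','12');save(cv2.resize(im[180:270,290:420],None,fx=6,fy=6,interpolation=cv2.INTER_CUBIC),'z17')"
```

```text
t 13.6 rot xy [543.   -97.05] z 85.08 yaw 11.15 F rot [ 0.31 -0.16 -1.13] w 0.011002042841316007
```

View pics/z17.png

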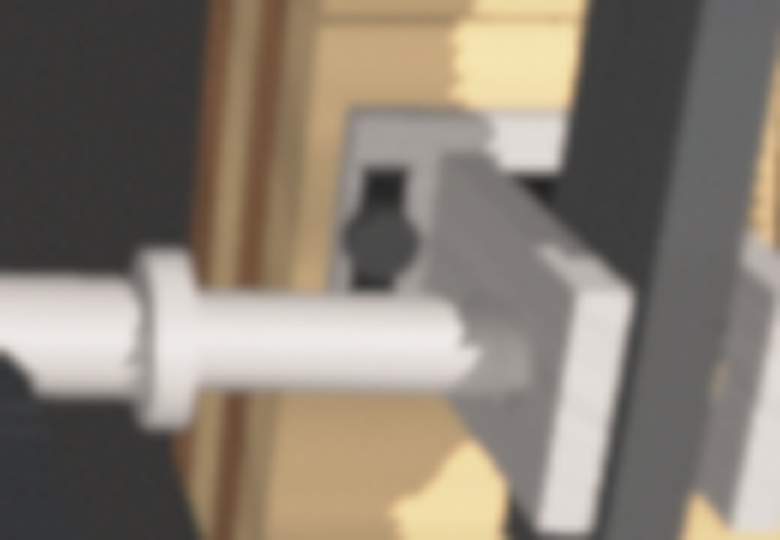

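The nose is inside the near hole, no force. Continuing.

Request:
{"method": "step_arm", "body": {
  "increments": [0,0.1,0.02,0,0,0,0.15,0.03,0,0]
}}

```text
t: 13.9
ee_pos: [0.553, 0.0073, 0.085]
orientation: [[0.193, -0.0, 0.981], [-0.981, -0.0, 0.193], [0.0, -1.0, -0.0]]
wrist_force: [-0.3, -1.1, -1.5]
width: 0.011
```

Request:
{"method": "step_arm", "body": {
  "increments": [0,0.1,0.02,0,0,0,0.15,0.03,0,0]
}}

```text
t: 14.15
ee_pos: [0.5545, 0.0075, 0.085]
orientation: [[0.193, -0.0, 0.981], [-0.981, -0.0, 0.193], [0.0, -1.0, -0.0]]
wrist_force: [-2.3, -1.4, -1.4]
width: 0.0109
```

Request:
{"method": "step_arm", "body": {
  "increments": [0,0.1,0.02,0,0,0,0.15,0.03,0,0]
}}

```text
t: 14.4
ee_pos: [0.556, 0.0078, 0.0851]
orientation: [[0.193, -0.0, 0.981], [-0.981, -0.0, 0.193], [0.0, -1.0, -0.0]]
wrist_force: [-1.3, -2.2, -1.1]
width: 0.0114
```

```bash
python3 st.py
```

```text
t 14.4 rot xy [547.53 -97.07] z 85.05 yaw 11.14 F rot [-1.7  -1.89 -1.14] w 0.011401251488714615
```

Request:
{"method": "step_arm", "body": {
  "increments": [0,0.01,-0.03,0,0,0,0.1,-0.01,0,0]
}}

```text
t: 14.65
ee_pos: [0.5571, 0.0078, 0.0851]
orientation: [[0.193, 0.0, 0.981], [-0.981, 0.0, 0.193], [-0.0, -1.0, 0.0]]
wrist_force: [-1.7, -1.6, -1.2]
width: 0.0113
```

Request:
{"method": "step_arm", "body": {
  "increments": [0,0.1,0.02,0,0,0,0.1,0.02,0,0]
}}

```text
t: 14.9
ee_pos: [0.5582, 0.008, 0.0851]
orientation: [[0.193, 0.0, 0.981], [-0.981, -0.0, 0.193], [0.0, -1.0, 0.0]]
wrist_force: [0.1, -1.2, -1.1]
width: 0.0113
```

```bash
python3 st.py
```

```text
t 14.9 rot xy [549.73 -97.31] z 85.12 yaw 11.14 F rot [-0.11 -1.25 -1.12] w 0.011310145795067306
```

Request:
{"method": "step_arm", "body": {
  "increments": [0,0.1,0.01,0,0,0,0.15,0.02,0,0]
}}

```text
t: 15.15
ee_pos: [0.5596, 0.0082, 0.0851]
orientation: [[0.193, 0.0, 0.981], [-0.981, 0.0, 0.193], [-0.0, -1.0, 0.0]]
wrist_force: [-0.9, -2.0, -0.5]
width: 0.0109
```

Request:
{"method": "step_arm", "body": {
  "increments": [0,0.1,0.02,0,0,0,0.15,0.03,0,0]
}}

```text
t: 15.4
ee_pos: [0.5611, 0.0085, 0.0851]
orientation: [[0.193, -0.0, 0.981], [-0.981, -0.0, 0.193], [0.0, -1.0, -0.0]]
wrist_force: [-0.5, -1.2, -0.7]
width: 0.0111
```

Request:
{"method": "step_arm", "body": {
  "increments": [0,0.1,0.02,0,0,0,0.15,0.03,0,0]
}}

```text
t: 15.65
ee_pos: [0.5624, 0.0088, 0.085]
orientation: [[0.193, -0.0, 0.981], [-0.981, -0.0, 0.193], [0.0, -1.0, -0.0]]
wrist_force: [-1.3, -2.6, -1.3]
width: 0.0111
```

```bash
python3 st.py
```

```text
t 15.65 rot xy [553.99 -97.34] z 85.02 yaw 11.14 F rot [-1.76 -2.26 -1.27] w 0.011121410917358217
```

Request:
{"method": "step_arm", "body": {
  "increments": [0,0.01,-0.03,0,0,0,0.15,-0.01,0,0]
}}

```text
t: 15.9
ee_pos: [0.564, 0.0088, 0.085]
orientation: [[0.193, -0.0, 0.981], [-0.981, 0.0, 0.193], [-0.0, -1.0, -0.0]]
wrist_force: [-0.6, -1.1, -1.1]
width: 0.0113
```

Request:
{"method": "step_arm", "body": {
  "increments": [0,0.1,0.02,0,0,0,0.15,0.03,0,0]
}}

```text
t: 16.15
ee_pos: [0.5655, 0.009, 0.085]
orientation: [[0.193, -0.0, 0.981], [-0.981, -0.0, 0.193], [0.0, -1.0, -0.0]]
wrist_force: [-0.7, -1.5, -1.1]
width: 0.0114
```

Request:
{"method": "step_arm", "body": {
  "increments": [0,0.1,0.02,0,0,0,0.15,0.03,0,0]
}}

```text
t: 16.4
ee_pos: [0.567, 0.0093, 0.0851]
orientation: [[0.193, -0.0, 0.981], [-0.981, -0.0, 0.193], [0.0, -1.0, -0.0]]
wrist_force: [-0.9, -0.8, -0.3]
width: 0.0109
```

```bash
python3 st.py
python3 -c "
from h import *
im,d,o=shot('wrist','13');save(cv2.resize(im[150:290,230:400],None,fx=4.5,fy=4.3,interpolation=cv2.INTER_CUBIC),'z18')"
```

```text
t 16.4 rot xy [558.63 -97.7 ] z 85.11 yaw 11.15 F rot [-1.03 -0.65 -0.27] w 0.010865234751811906
```

View pics/z18.png

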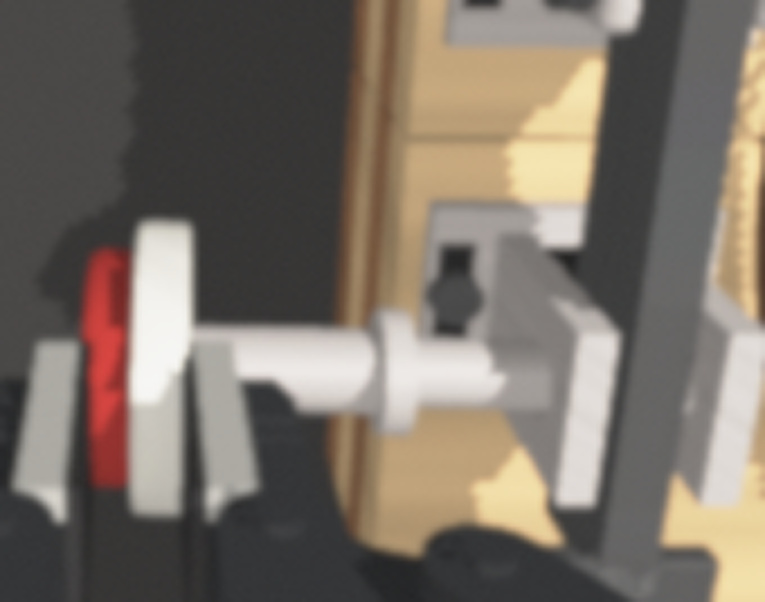

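The pin is well into the fork and the bar is still down. Continuing.

Request:
{"method": "step_arm", "body": {
  "increments": [0,0.1,0.02,0,0,0,0.15,0.03,0,0]
}}

```text
t: 16.7
ee_pos: [0.5685, 0.0096, 0.0851]
orientation: [[0.193, -0.0, 0.981], [-0.981, -0.0, 0.193], [0.0, -1.0, -0.0]]
wrist_force: [-1.0, -1.4, -0.8]
width: 0.0108
```

Request:
{"method": "step_arm", "body": {
  "increments": [0,0.1,0.02,0,0,0,0.15,0.03,0,0]
}}

```text
t: 16.95
ee_pos: [0.5699, 0.0099, 0.0851]
orientation: [[0.193, -0.0, 0.981], [-0.981, -0.0, 0.193], [0.0, -1.0, -0.0]]
wrist_force: [-3.1, -2.1, -0.7]
width: 0.011
```

Request:
{"method": "step_arm", "body": {
  "increments": [0,0.1,0.02,0,0,0,0.15,0.03,0,0]
}}

```text
t: 17.2
ee_pos: [0.5714, 0.0102, 0.0851]
orientation: [[0.193, -0.0, 0.981], [-0.981, -0.0, 0.193], [0.0, -1.0, -0.0]]
wrist_force: [-2.7, -1.7, -0.2]
width: 0.0112
```

```bash
python3 st.py
```

```text
t 17.2 rot xy [563.13 -97.68] z 85.09 yaw 11.14 F rot [-2.97 -1.11 -0.17] w 0.011167168777650274
```

Request:
{"method": "step_arm", "body": {
  "increments": [0,0.1,0.01,0,0,0,0.1,0.01,0,0]
}}

```text
t: 17.45
ee_pos: [0.5727, 0.0103, 0.0851]
orientation: [[0.193, 0.0, 0.981], [-0.981, 0.0, 0.193], [0.0, -1.0, 0.0]]
wrist_force: [-2.0, -1.6, -0.7]
width: 0.0111
```

Request:
{"method": "step_arm", "body": {
  "increments": [0,0.1,0.02,0,0,0,0.1,0.02,0,0]
}}

```text
t: 17.7
ee_pos: [0.5736, 0.0105, 0.0851]
orientation: [[0.193, 0.0, 0.981], [-0.981, 0.0, 0.193], [0.0, -1.0, 0.0]]
wrist_force: [-2.6, -1.7, -1.1]
width: 0.0113
```

Request:
{"method": "step_arm", "body": {
  "increments": [0,0.1,0.02,0,0,0,0.1,0.02,0,0]
}}

```text
t: 17.95
ee_pos: [0.5746, 0.0107, 0.0851]
orientation: [[0.193, 0.0, 0.981], [-0.981, -0.0, 0.193], [0.0, -1.0, 0.0]]
wrist_force: [-2.3, -1.6, -0.5]
width: 0.0108
```

```bash
python3 st.py
```

```text
t 17.95 rot xy [566.34 -97.74] z 85.1 yaw 11.14 F rot [-2.56 -1.15 -0.48] w 0.01083300074290265
```

Request:
{"method": "step_arm", "body": {
  "increments": [0,0.05,-0.01,0,0,0,0.15,0.01,0,0]
}}

```text
t: 18.2
ee_pos: [0.5761, 0.0109, 0.0851]
orientation: [[0.193, 0.0, 0.981], [-0.981, 0.0, 0.193], [-0.0, -1.0, 0.0]]
wrist_force: [-2.8, -0.9, 0.5]
width: 0.0112
```

Request:
{"method": "step_arm", "body": {
  "increments": [0,0.1,0.02,0,0,0,0.15,0.03,0,0]
}}

```text
t: 18.45
ee_pos: [0.5776, 0.0111, 0.0851]
orientation: [[0.193, -0.0, 0.981], [-0.981, 0.0, 0.193], [-0.0, -1.0, -0.0]]
wrist_force: [-2.2, -0.9, 1.2]
width: 0.011
```

Request:
{"method": "step_arm", "body": {
  "increments": [0,0.1,0.02,0,0,0,0.15,0.03,0,0]
}}

```text
t: 18.7
ee_pos: [0.579, 0.0114, 0.0851]
orientation: [[0.193, -0.0, 0.981], [-0.981, -0.0, 0.193], [0.0, -1.0, -0.0]]
wrist_force: [-2.8, -1.7, 0.9]
width: 0.0111
```

```bash
python3 st.py
python3 -c "
from h import *
im,d,o=shot('wrist','14');save(cv2.resize(im[150:290,230:400],None,fx=4.5,fy=4.3,interpolation=cv2.INTER_CUBIC),'z19')"
```

```text
t 18.7 rot xy [570.8 -97.9] z 85.11 yaw 11.15 F rot [-3.04 -1.14  0.94] w 0.011087304036605775
```

View pics/z19.png

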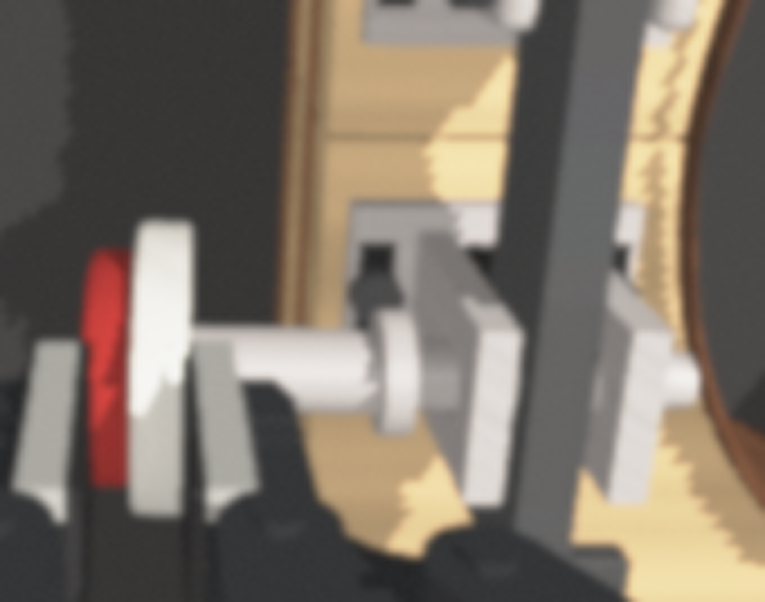

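The nose sticks out of the far plate at zoom (685,375). The collar at (398,372) is about 4–5 mm short. Final small steps.

Request:
{"method": "step_arm", "body": {
  "increments": [0,0.1,0.02,0,0,0,0.15,0.03,0,0]
}}

```text
t: 19.0
ee_pos: [0.5805, 0.0117, 0.0851]
orientation: [[0.193, -0.0, 0.981], [-0.981, -0.0, 0.193], [-0.0, -1.0, -0.0]]
wrist_force: [-3.2, -0.5, 1.7]
width: 0.0113
```

Request:
{"method": "step_arm", "body": {
  "increments": [0,0.05,0.01,0,0,0,0.1,0.02,0,0]
}}

```text
t: 19.25
ee_pos: [0.5815, 0.0119, 0.0851]
orientation: [[0.193, -0.0, 0.981], [-0.981, -0.0, 0.193], [0.0, -1.0, -0.0]]
wrist_force: [-3.6, -2.8, 1.6]
width: 0.0112
```

Request:
{"method": "step_arm", "body": {
  "increments": [0,0.05,0.01,0,0,0,0.05,0.01,0,0]
}}

```text
t: 19.5
ee_pos: [0.5821, 0.012, 0.0851]
orientation: [[0.193, 0.0, 0.981], [-0.981, 0.0, 0.193], [0.0, -1.0, 0.0]]
wrist_force: [-3.2, -2.0, 2.1]
width: 0.011
```

Request:
{"method": "step_arm", "body": {
  "increments": [0,0.05,0.01,0,0,0,0.05,0.01,0,0]
}}

```text
t: 19.75
ee_pos: [0.5825, 0.0121, 0.0851]
orientation: [[0.193, -0.0, 0.981], [-0.981, -0.0, 0.193], [0.0, -1.0, -0.0]]
wrist_force: [-3.8, -1.9, 2.5]
width: 0.0112
```

```bash
python3 st.py
python3 -c "
from h import *
im,d,o=shot('wrist','15');save(cv2.resize(im[150:290,230:400],None,fx=4.5,fy=4.3,interpolation=cv2.INTER_CUBIC),'z20')"
```

```text
t 19.75 rot xy [574.36 -97.89] z 85.08 yaw 11.14 F rot [-4.1  -1.12  2.53] w 0.011163323371213707
```

View pics/z20.png

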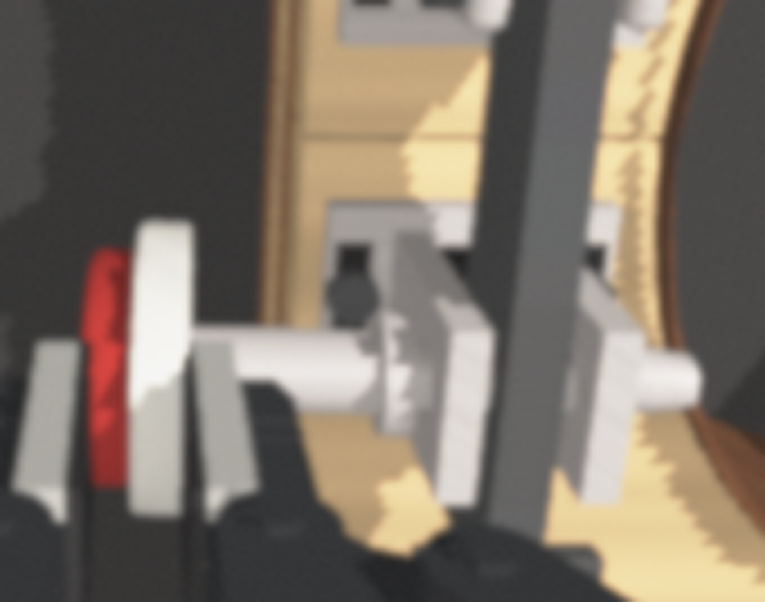

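Request:
{"method": "step_arm", "body": {
  "increments": [0,0.05,0.01,0.03,0,0,0.05,0.01,0.03,0]
}}

```text
t: 20.05
ee_pos: [0.5832, 0.0123, 0.0854]
orientation: [[0.193, 0.0, 0.981], [-0.981, 0.0, 0.193], [-0.0, -1.0, 0.0]]
wrist_force: [-2.2, -1.5, 0.7]
width: 0.0111
```

Request:
{"method": "step_arm", "body": {
  "increments": [0,0.05,0.01,0,0,0,0.05,0.01,0,0]
}}

```text
t: 20.3
ee_pos: [0.5837, 0.0123, 0.0854]
orientation: [[0.193, 0.0, 0.981], [-0.981, 0.0, 0.193], [0.0, -1.0, 0.0]]
wrist_force: [-2.3, -1.5, 0.3]
width: 0.0113
```

Request:
{"method": "step_arm", "body": {
  "increments": [0,0.04,0.01,0,0,0,0.04,0.01,0,0]
}}

```text
t: 20.55
ee_pos: [0.5839, 0.0124, 0.0854]
orientation: [[0.193, 0.0, 0.981], [-0.981, -0.0, 0.193], [0.0, -1.0, 0.0]]
wrist_force: [-2.0, -2.0, 0.6]
width: 0.0112
```

```bash
python3 st.py
```

```text
t 20.55 rot xy [575.81 -97.82] z 85.39 yaw 11.15 F rot [-2.38 -1.57  0.59] w 0.011211397070294575
```

Request:
{"method": "step_arm", "body": {
  "increments": [0,0.05,0.01,0,0,0,0.05,0.01,0,0]
}}

```text
t: 20.8
ee_pos: [0.5843, 0.0125, 0.0854]
orientation: [[0.193, -0.0, 0.981], [-0.981, -0.0, 0.193], [0.0, -1.0, -0.0]]
wrist_force: [-2.9, -2.1, 0.3]
width: 0.0113
```

Request:
{"method": "step_arm", "body": {
  "increments": [0,0.04,0.01,0,0,0,0.04,0.01,0,0]
}}

```text
t: 21.05
ee_pos: [0.5843, 0.0125, 0.0853]
orientation: [[0.193, -0.001, 0.981], [-0.981, -0.0, 0.193], [-0.0, -1.0, -0.001]]
wrist_force: [-4.7, -2.6, 2.8]
width: 0.0113
```

```bash
python3 st.py
python3 -c "
from h import *
im,d,o=shot('wrist','16');save(cv2.resize(im[150:290,230:400],None,fx=4.5,fy=4.3,interpolation=cv2.INTER_CUBIC),'z21')"
```

```text
t 21.05 rot xy [576.21 -97.79] z 85.3 yaw 11.15 F rot [-5.13 -1.63  2.84] w 0.01131040984168426
```

View pics/z21.png

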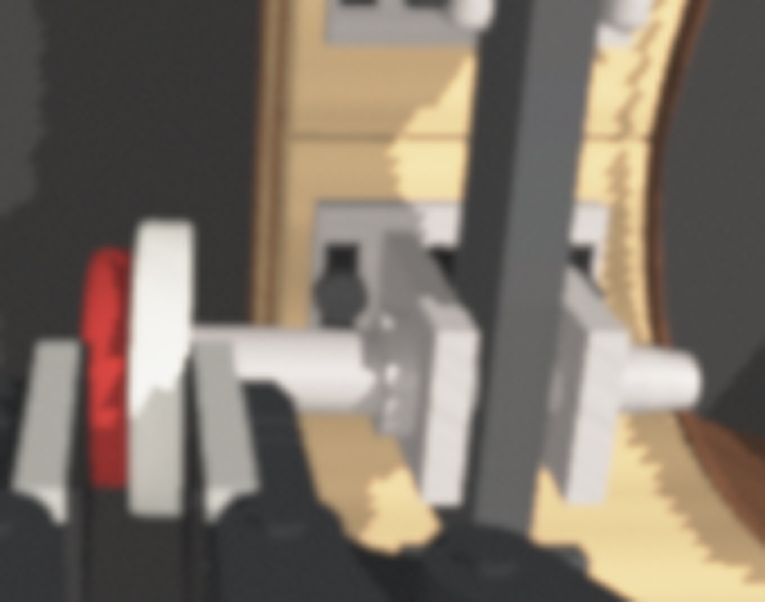

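The collar has met the fork (advance stopped, axial force rising to 5 N). One slight seating push.

Request:
{"method": "step_arm", "body": {
  "increments": [0,0.03,0.01,0.02,0,0,0.03,0.01,0.02,0]
}}

```text
t: 21.35
ee_pos: [0.5844, 0.0126, 0.0854]
orientation: [[0.193, -0.001, 0.981], [-0.981, -0.0, 0.193], [-0.0, -1.0, -0.002]]
wrist_force: [-5.7, -2.0, 2.1]
width: 0.0109
```

```bash
python3 st.py
```

```text
t 21.35 rot xy [576.29 -97.74] z 85.4 yaw 11.15 F rot [-5.95 -0.94  2.12] w 0.010875156941597318
```

Request:
{"method": "step_arm", "body": {
  "increments": [0,0,0,0,0,1.6,0,0,0,0,2.6,0,0,0,0,2.6,0,0,0,0,2.6,0,0,0,0]
}}

```text
t: 21.98
ee_pos: [0.5858, 0.0129, 0.0858]
orientation: [[0.193, 0.001, 0.981], [-0.981, 0.0, 0.193], [0.0, -1.0, 0.001]]
wrist_force: [-0.6, -0.2, -0.4]
width: 0.0259
```

```bash
python3 st.py
python3 -c "
from h import *
im,d,o=shot('wrist','17');save(cv2.resize(im[150:290,230:400],None,fx=4.5,fy=4.3,interpolation=cv2.INTER_CUBIC),'z22')"
```

```text
t 21.975 rot xy [577.71 -97.73] z 85.79 yaw 11.14 F rot [-0.67 -0.12 -0.37] w 0.02587429865463458
```

View pics/z22.png

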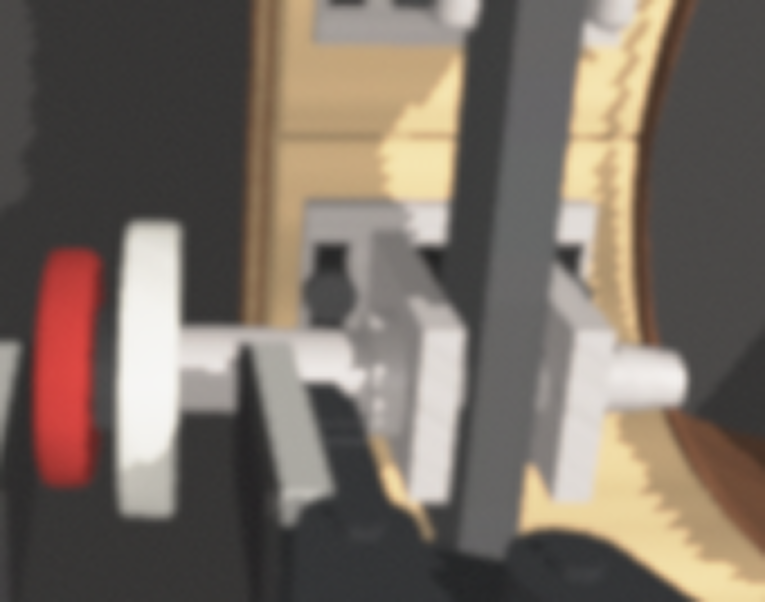

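The button has sprung out (gap to the flange at zoom x≈105), the collar is on the fork, and both fingers are free. Centring and lifting away.

Request:
{"method": "step_arm", "body": {
  "increments": [2.8,-0.1,-0.02,0,0,2.8,-0.15,-0.03,0,0,2.8,-0.15,-0.03,1,0,2.8,-0.15,-0.03,3,0,2.8,-0.15,-0.03,6,0]
}}

```text
t: 22.65
ee_pos: [0.5831, 0.0124, 0.1462]
orientation: [[0.193, -0.001, 0.981], [-0.981, -0.0, 0.193], [-0.0, -1.0, -0.001]]
wrist_force: [-0.1, 0.7, 0.0]
width: 0.0278
```

Request:
{"method": "step_arm", "body": {
  "increments": [2.8,-1.5,0,6,0,2.8,-3,0,8,0,2.8,-3,0,8,0,2.8,-3,0,8,0,2.8,-3,0,8,0]
}}

```text
t: 23.28
ee_pos: [0.5534, 0.0124, 0.2243]
orientation: [[0.193, -0.002, 0.981], [-0.981, -0.0, 0.193], [-0.0, -1.0, -0.002]]
wrist_force: [0.0, 0.6, -0.1]
width: 0.0277
```

```bash
python3 st.py
python3 -c "
from h import *
im,d,o=shot('wrist','18');save(cv2.resize(im[100:300,230:450],None,fx=3.5,fy=3,interpolation=cv2.INTER_CUBIC),'z23')
im,d,o=shot('scene','18');save(cv2.resize(im[140:260,220:360],None,fx=5,fy=5,interpolation=cv2.INTER_CUBIC),'z24')"
```

```text
t 23.275 rot xy [545.81 -92.07] z 224.33 yaw 11.14 F rot [ 0.11  0.58 -0.11] w 0.027686347529331384
```

View pics/z23.png

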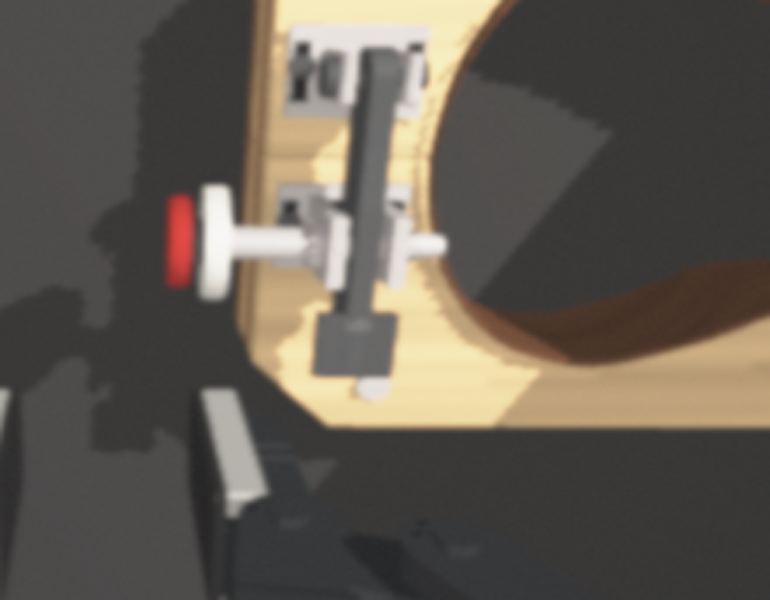

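View pics/z24.png

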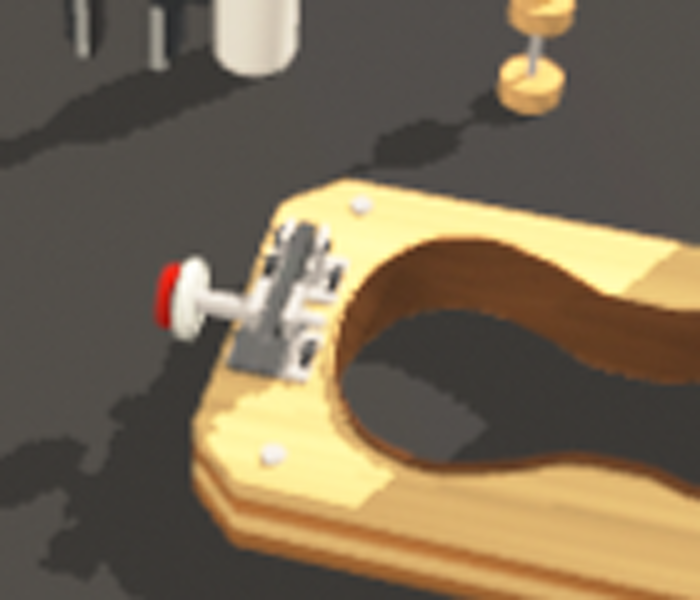

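Both views show the bar down, the collar on the near plate, the nose through the far plate, the red button out and the gripper clear. Handing in.

```bash
python3 -c "
from h import *
print(ctrl.job_done())"
```

```text
the job is handed in; nothing more can be done
None
```

The mould is locked and the job handed in at about 23 s of the 72 s allowed. No verdict comes back on handing in.

- **Bar:** I pushed it down with the shut fingers until it met its stop at z = 87.6 mm, against 87.8 mm nominal. Peak force was about 14 N.
- **Pin:** I pinched it lengthwise with the button held in, lifted it from its rest and lined it up on the fork's hole as seen by the wrist camera. It went in by 0.5–2 mm steps until it stopped advancing. The highest force I read was about 6 N.
- **Release:** After opening the gripper I backed away clear of everything.

The last pictures show the bar down, the collar against the near plate, the nose out past the far plate and the button sprung out. The bystanders in view looked unmoved. I only judged them by eye, and did not look at the screwdriver again after the pin left the rest.

Two readings disagreed slightly with what I expected:
- **Pin tilt:** the pin sat about 1.5–2° nose-up in the grip, within the 4.6° allowed. I did not measure it again once it was home.
- **Grip width:** the gripper read about 11 mm where 14 mm was expected. The button looked fully pressed, but I had no direct reading of its travel.

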